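Snap the grease coupler onto the tilted nipple and hold it pressed

TASK

Pick up the standing grease coupler by its square grip, press it squarely, mouth first, onto the tilted grease nipple on the bracket until it snaps over the nipple's head, then push on along the nipple's axis until the sprung nipple is pressed in nearly as far as it goes. Finish holding it there: keep gripping the coupler and keep pushing, do not let go. Do not knock the nipple block out of the angle it is set at, and leave the oil filter, the jar and the tape roll where they are.

Things in the scene. Friction and masses are not known exactly. Their poses are not given: they have to be found in the camera images.
- coupler: loose steel coupler, 0.25 kg, 86 mm tall, at first standing mouth down. Origin: centre of the mouth (underside), z up its axis. Bell mouth 37 mm across, 30 mm round sleeve above z = 8 mm; round collar 40 mm across at z = 34 to 39 mm, whose top the fingertips may bear on; square grip 24 x 24 mm at z = 39 to 79 mm, flats facing x and y; 18 mm round plug to z = 86 mm
- coupler_seat (a point): centre of the coupler's bore floor, 25 mm above its mouth; axes as the coupler's. The bore is 25 mm wide at the mouth, narrowing to 18 mm by z = 8 mm. Four spring-loaded balls at z = 12 mm narrow it to 10.4 mm and give way, with a snap, to about 5 to 10 N of axial push as the nipple's head passes
- coupler_grip (a point): centre of the coupler's square grip, 61 mm above its mouth on its axis; axes as the coupler's
- bracket: steel bracket fixed to the chest top; base plate 110 x 100 x 10 mm, two upright cheeks 8 mm thick, 74 mm high; origin at the centre of the underside. A block is pivoted between the cheeks on a pin along the bracket's y axis, 52 mm above the origin, and leans toward the bracket's -x side
- tilt_head (a joint): lean of the nipple block (42 x 52 x 46 mm) from upright, rad, positive toward the bracket's -x side; stiff with friction (about 2.5 N m), stays as set, 0.15 to 0.45 at the start. A push along the nipple's axis passes through its pivot and does not turn it
- block_top (a point): where the nipple comes out of the block: on the nipple's axis, 34 mm from the pivot, at the top of a 32 mm wide flat boss; z points out along the nipple's axis
- nipple_tip (a point): outermost point of the grease nipple, on its axis, 72 mm from the pivot when not pressed; z points out along its axis. A 14 mm ball head (centre 7 mm behind the tip) on a 9 mm neck, standing 38 mm out of the block. Snapped on, the coupler's bore floor lies on the tip and the balls sit behind the head; the coupler may be turned any way about its axis
- nipple (a joint): how far the sprung nipple is pressed into the block, m: 0 out, 0.008 at its stop; the spring needs about 8 N to start and 15 N at the stop
- oil_filter: bystander: round oil filter 70 mm across, 89 mm tall, standing; origin at the centre of its underside
- brush_jar: bystander: glass jar 70 mm across, 83 mm tall, standing; origin at the centre of its underside
- tape_roll: bystander: roll of masking tape 100 mm across, 25 mm tall, lying flat; origin at the centre of its underside
Not all that is in view belongs to the job. Several things look just like the coupler: the one meant starts farthest to the robot's right.

How it is judged (in metres and radians):
On the way, in this order (a step that is already met when the one before it is completed fails the run):
1. the coupler is lifted in the gripper (height (world z) of coupler above 0.04 m and contact force between the fingers and coupler above 1 N), for 0.2 s.
2. the coupler has snapped onto the nipple, squarely (z of coupler_seat in the frame of nipple_tip below 0.003 m and distance between coupler_seat and nipple_tip below 0.0045 m and angle between the z axis of coupler and the z axis of nipple_tip, either way round below 0.14 rad), for 0.2 s.
At the end, for the whole second after the job is handed in: the coupler is snapped on the nipple (its bore floor within 3 mm of the tip along the axis and 4.5 mm in all, axes within 0.14 rad), the nipple is pressed in by more than 5 of its 8 mm, and the gripper still grips the coupler at its square grip, at rest (all of step 2 and value of joint nipple above 0.005 m and contact force between coupler and bracket above 5 N and contact force between the fingers and coupler above 2 N and distance between the grasp point and coupler_grip below 0.035 m and linear speed of coupler below 0.02 m/s); the arm keeps its last pose, push and grip.
It fails at once if the nipple block is knocked out of its set angle (its top moves more than 7 mm) (distance of block_top from where it was at the start of the episode above 0.007 m).
It fails at once if the oil filter is moved more than 30 mm (distance of oil_filter from where it was at the start of the episode above 0.03 m).
It fails at once if the jar is moved more than 30 mm (distance of brush_jar from where it was at the start of the episode above 0.03 m).
It fails at once if the tape roll is moved more than 30 mm (distance of tape_roll from where it was at the start of the episode above 0.03 m).
It also fails if it takes over 45 s, if anything falls off the work surface, if the arm or the gripper's body presses on something with over 40 N, if the wrist force passes 120 N, or if a joint passes its speed limit or range.

ROBOT

A 6-joint arm with a two-finger parallel gripper is mounted at the origin on a cart in front of the work surface, level with it; the furniture and walls round the work are solid. World frame = base frame: x ahead of the robot, y to its left, z up, the work surface at z = 0. Lengths are in mm, angles in rad, forces in N, time in s.
With the tool pointing down it reaches from about 400 to 925 mm from the base axis. Payload 12.5 kg.
Tool frame: the origin (TCP) lies between the finger pads; the fingertips stand 19 mm ahead of it and the grasp point (between the pads) is the TCP (env.tips_ahead is the distance from the TCP to the fingertips, in mm); z points along the fingers, y is the line along which they close (so a half turn about z gives the same grasp; the last joint's range is limited). The gripper opens to 95 mm and grips with 3 to 60 N. Pads are 20 mm wide; open, the fingers measure 119 mm over their backs; the gripper's body (75 mm by 180 mm) begins 59 mm behind the grasp point.
Start: joints at [1.076, 0.491, 1.559, -0, 1.092, -0.106], TCP at [236.91, 578.379, 194.861] pointing down, gripper open.
Joint ranges: [-3.1, 3.1], [-0.84, 2.19], [0.05, 2.79], [-1.13, 4.28], [0.06, 2.93], [-2.69, 2.69]. Speed limits (rad/s): [2.22, 2.22, 2.79, 3.14, 3.14, 3.14].

INTERFACE

Orientations are given as [roll, pitch, yaw] about the fixed x, y, z axes, in that order (R = Rz(yaw) Ry(pitch) Rx(roll)).
In Python, from cell import env gives the robot as it stands.
- The arm moves only by the shell command python3 -m crank 'ROWS'. ROWS is JSON, a list of rows, each a list of 5 numbers: the shift along the tool's x, y, z in mm, then the turn about the tool's z in degrees, then the finger opening in mm, from 0 to 95.1. In form: [[dx, dy, dz, yaw, grip], ...]. A call has 1 to 10 rows; each row is the pose to reach, as a shift and turn from the pose commanded when the call began, along the tool's axes at that moment; what a row does not reach only later rows make up. A row lasts 1/12 s, in which the tool goes at most 41.7 mm and 7.16 degrees, less where a joint would pass 70% of its speed; a pose out of reach is approached as far as the arm can. A call with a gripper value outside its range is refused whole. The fingers move at their own pace and stop on an object; the grip force is fixed at half the most. Time passes only in rows, so rows that repeat a pose let the fingers close. It gives the time, the measured TCP pose, the force, the opening and the grip force at its end, in the units of the state.
- env.state(): the state, without advancing time (a new reading comes with each control period).
- env.read_camera(name): name is "scene" or "side" or "wrist"; returns a dict with "img" (480x640x3 uint8, blue, green, red), "K" (3x3 intrinsics, pixels), "pose" (4x4, takes a point from camera to world coordinates). Camera axes: x right, y down, z forward; pixel columns grow to the right and rows downward; lengths in mm; the calibration is good to about 2 mm. A picture is of the moment at which its call begins. There is no depth.
- env.job_done(): hands the job in; it is judged then, once.
The state is a dict: "t": time; "joints": joint angles; "qvel": joint speeds; "tau": joint torques, N m; "eef_pos": TCP position; "tcp_rot": TCP orientation; "ft_force": force on the tool from outside, world axes, zero at the start; "moment": the same for the moment, N m; "opening": opening from 0.0 (shut) to 1.0 (fully open); "grip_force": force on a finger pad.
Only numpy, scipy, OpenCV 4.12 (cv2) and the standard library are available. Lean on these libraries where they do the work, as an engineer would, in place of code of your own. Each camera call takes 0.05 s, during which the arm holds its last target. There are 200 camera calls.

## Working session

There is one attempt and no reset: what is moved stays moved. The work goes in short steps, Python scripts to look and compute and a shell command to move; the robot and the scene stay as the last step left them, time stands still between calls to the robot, and variables do not carry over. Pictures are saved under pics/ and viewed, at most 10 in all, crops included, and the job is handed in when it is done.

```bash
ls; mkdir -p pics
python3 - <<'E'
from cell import env
import cv2,numpy as np
ims={}
for n in ["scene","side","wrist"]:
    c=env.read_camera(n); cv2.imwrite(f"pics/{n}0.png",c["img"]); print(n,c["K"].tolist(),np.round(c["pose"],3).tolist())
print(env.state())
E
```

```text
pics
scene [[474.6842964201697, 0.0, 319.71667283963103], [0.0, 474.6842964201697, 237.8323056552078], [0.0, 0.0, 1.0]] [[0.624, -0.536, 0.568, 61.419], [-0.781, -0.416, 0.465, -399.491], [-0.013, -0.734, -0.679, 688.591], [0.0, 0.0, 0.0, 1.0]]
side [[513.3998360940653, 0.0, 312.04371961881424], [0.0, 513.3998360940653, 235.285834063796], [0.0, 0.0, 1.0]] [[0.907, -0.268, 0.325, 185.798], [-0.421, -0.564, 0.711, -834.215], [-0.007, -0.781, -0.624, 811.501], [0.0, 0.0, 0.0, 1.0]]
wrist [[370.46447889189136, 0.0, 319.105979387441], [0.0, 370.46447889189136, 241.95603326697687], [0.0, 0.0, 1.0]] [[0.379, 0.889, 0.256, 163.005], [0.925, -0.364, -0.106, 608.516], [-0.001, 0.277, -0.961, 384.473], [0.0, 0.0, 0.0, 1.0]]
{'t': 0.15, 'joints': array([ 1.07640540e+00,  4.91404858e-01,  1.55930107e+00,  2.84649523e-05,
        1.09171428e+00, -1.05576611e-01]), 'qvel': array([-1.03009280e-03, -2.52081082e-03, -1.57960314e-03, -2.07369257e-05,
        5.33678529e-04,  1.01325652e-03]), 'tau': array([ 6.21897379e-04, -6.12896562e+01, -2.58278024e+01,  6.92095771e-02,
        4.73562127e-02, -7.09203960e-05]), 'eef_pos': array([236.79900065, 578.19619612, 194.40897434]), 'tcp_rot': array([-3.14077236e+00, -1.12317694e-04,  2.75276516e+00]), 'ft_force': array([-0.28783227,  0.1609629 , -0.44370947]), 'moment': array([ 0.03892084, -0.00513264, -0.01173607]), 'grip_force': 0.0, 'opening': 1.001600155460225}
```

View pics/scene0.png

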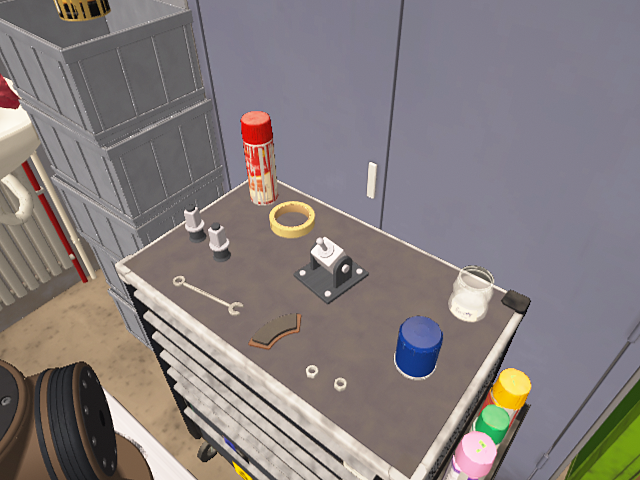

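View pics/side0.png

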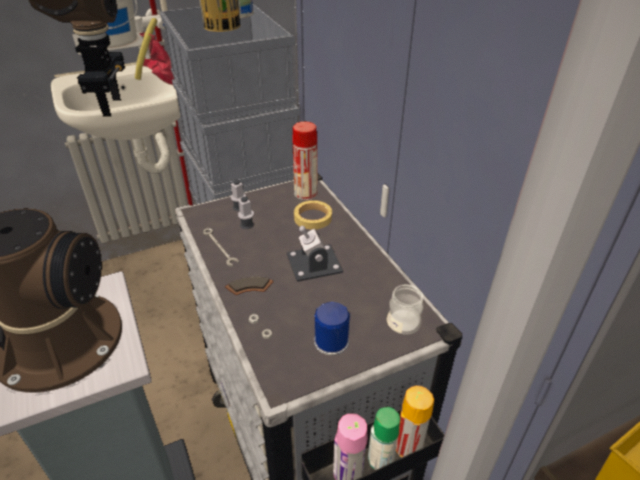

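The scene picture shows two coupler look-alikes, at (195,224) and (219,243). The tape roll is at (292,219), the bracket with its nipple at (328,265), the jar at (470,293) and the filter at (418,347). The side picture shows the same two couplers at (237,193) and (246,211). Next I'll measure them and make a close crop.

```bash
cat > h.py <<'E'
import numpy as np,cv2
from cell import env
def ray(c,p):
    d=c["pose"][:3,:3]@np.linalg.inv(c["K"])@[p[0],p[1],1.]; return c["pose"][:3,3],d/np.linalg.norm(d)
def plane(c,p,z):
    o,d=ray(c,p); return o+d*(z-o[2])/d[2]
def tri(obs):
    A=np.zeros((3,3));b=np.zeros(3);R=[ray(*x) for x in obs]
    for o,d in R: P=np.eye(3)-np.outer(d,d);A+=P;b+=P@o
    X=np.linalg.solve(A,b); return X,[round(float(np.linalg.norm((np.eye(3)-np.outer(d,d))@(X-o))),1) for o,d in R]
def proj(c,X):
    q=np.linalg.inv(c["pose"])@np.r_[X,1]; u=c["K"]@q[:3]; return u[:2]/u[2]
def crop(c,x0,y0,w,h,s): return cv2.resize(c["img"][y0:y0+h,x0:x0+w],None,fx=s,fy=s,interpolation=cv2.INTER_CUBIC)
E
python3 - <<'E'
from h import *
S=env.read_camera("scene");D=env.read_camera("side")
for n,p,z in [("A base",(198,238),0),("B base",(221,258),0),("A top",(191,207),86),("B top",(214,226),86)]: print(n,plane(S,p,z).round())
for n,p in [("A base",(238,208)),("B base",(248,224))]: print(n,plane(D,p,0).round())
a=crop(S,175,195,160,110,5);b=crop(D,220,170,130,115,5)
cv2.imwrite("pics/a.png",a);cv2.imwrite("pics/b.png",b)
# bracket mask dark plate, nuts
E
```

```text
A base [477. 278.   0.]
B base [466. 194.   0.]
A top [478. 276.  86.]
B top [467. 196.  86.]
A base [477. 284.   0.]
B base [478. 204.   0.]
```

View pics/a.png

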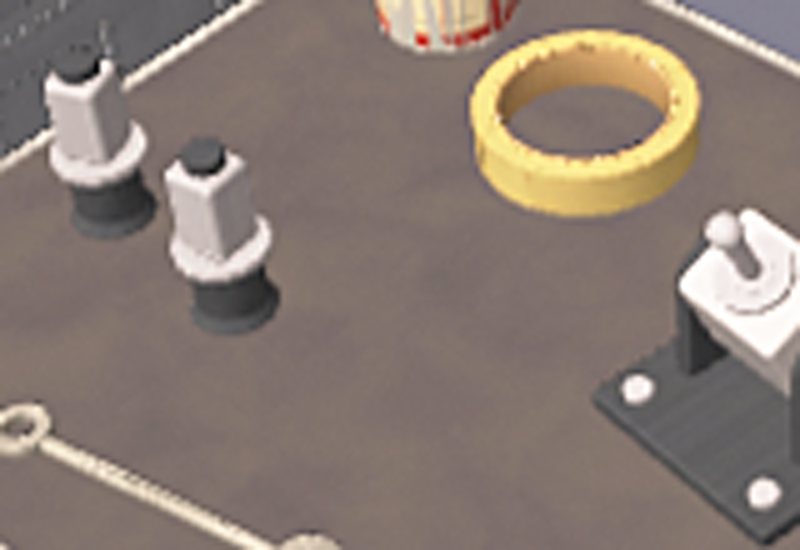

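View pics/b.png

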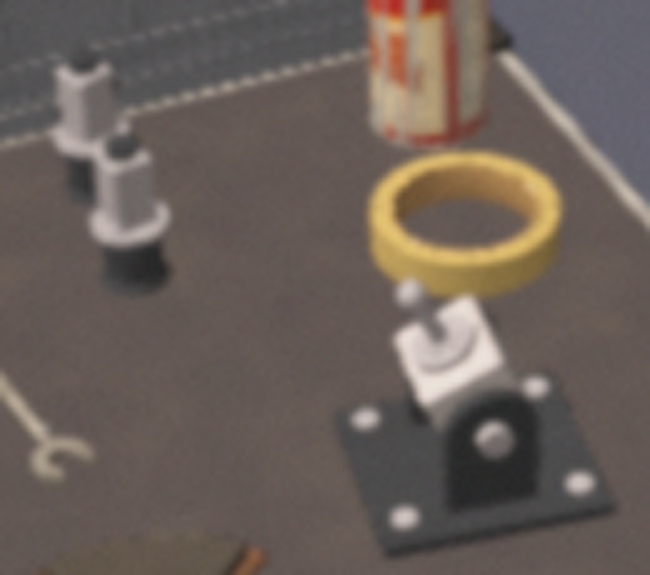

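Crop a (5x, offset 175,195) shows the candidates A at crop (88,110), scene (193,217), and B at crop (215,210), scene (218,237). B has y≈196 against A's 278, so B is farther to the robot's right, and the coupler I want is B. The nipple ball is at scene (319.7,241) and side (301.6,229).

Run:
```python
from h import *
S=env.read_camera("scene");D=env.read_camera("side")
fa=lambda p:(175+(p[0]+.5)/5-.5,195+(p[1]+.5)/5-.5)
fb=lambda p:(220+(p[0]+.5)/5-.5,170+(p[1]+.5)/5-.5)
print("plug",tri([(S,fa((206,150))),(D,fb((123,138)))]), plane(S,fa((206,150)),86).round(1),plane(D,fb((123,138)),86).round(1))
ball=tri([(S,fa((724,231))),(D,fb((409,295)))]);print("ball",ball)
print("boss",tri([(S,fa((752,278))),(D,fb((443,342)))]))
for p in [(366,418),(404,517),(580,484),(537,386)]: print("bolt",plane(D,fb(p),12).round(1))
for p in [(637,388),(764,493)]: print("boltS",plane(S,fa(p),12).round(1))
for p in [(168,176),(208,199),(243,162)]: print("sq",plane(S,fa(p),79).round(1))
b=np.array([plane(D,fb(p),12) for p in [(366,418),(404,517),(580,484),(537,386)]])
print(b.mean(0),[np.linalg.norm(b[i]-b[(i+1)%4]).round(1) for i in range(4)],[np.arctan2(*(b[(i+1)%4]-b[i])[[1,0]]).round(3) for i in range(4)])
```

```text
plug (array([471.64807224, 195.03382726,  89.43340279]), [2.3, 2.3]) [471.6 195.9  86. ] [475.  203.2  86. ]
ball (array([537.39032055,  -8.85502096, 113.39461902]), [1.0, 1.0])
boss (array([552.768512  ,  -9.32494811,  80.24258648]), [2.3, 2.3])
bolt [532.   33.7  12. ]
bolt [520.3 -37.7  12. ]
bolt [603.2 -52.1  12. ]
bolt [616.5  20.1  12. ]
boltS [529.2  29.8  12. ]
boltS [517.4 -42.1  12. ]
sq [456.8 203.   79. ]
sq [457.4 180.8  79. ]
sq [480.3 186.1  79. ]
[567.99462041  -8.99345662  12.        ] [np.float64(72.3), np.float64(84.1), np.float64(73.3), np.float64(85.5)] [np.float64(-1.734), np.float64(-0.172), np.float64(1.389), np.float64(2.981)]
```

```bash
python3 -m crank '[[-360,-263,0,-30,60],[-360,-263,0,-30,60],[-360,-263,0,-30,60],[-360,-263,0,-30,60],[-360,-263,0,-30,60],[-360,-263,0,-30,60],[-360,-263,0,-30,60],[-360,-263,0,-30,60],[-360,-263,0,-30,60],[-360,-263,0,-30,60]]'
python3 - <<'E'
from h import *
s=env.state();print(s["eef_pos"],s["tcp_rot"],s["joints"].round(2))
R=cv2.Rodrigues(np.array([0,0,0.]))[0]
W=env.read_camera("wrist");cv2.imwrite("pics/w1.png",W["img"]);print(W["pose"].round(3).tolist())
print("pred plug",proj(W,[472,198,86]),"ball",proj(W,[538.,-9,112]))
E
```

```text
t: 1.18
eef_pos: [452.2, 227.4, 195.1]
tcp_rot: [3.141, 0.0, -3.007]
ft_force: [0.6, 1.0, -0.9]
opening: 0.631
grip_force: 0.0
[452.20280602 227.41222745 195.07478471] [ 3.14140967e+00  4.98619435e-04 -3.00664784e+00] [ 0.34  0.32  1.84  0.    0.97 -1.37]
[[-0.134, 0.952, 0.275, 373.081], [0.991, 0.129, 0.038, 217.145], [0.0, 0.278, -0.961, 385.176], [0.0, 0.0, 0.0, 1.0]]
pred plug [280.91194607 252.05389359] ball [ 14.20626943 306.2679219 ]
```

View pics/w1.png

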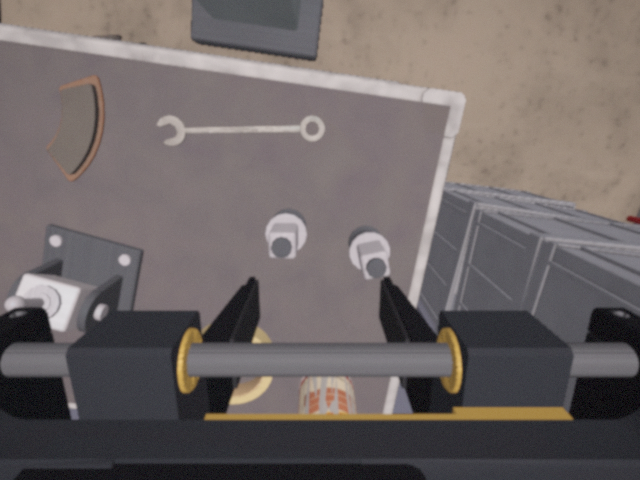

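The wrist view shows B at (284,236) with its plug top at (282,247), A at (371,257), and the nipple ball at (14,303). B's flats lie nearly parallel to the tool axes. I'll refine this in a crop.

Run:
```python
from h import *
W=env.read_camera("wrist")
a=crop(W,255,205,60,60,9);b=crop(W,0,230,110,110,5)[:540]
g=np.zeros((550,1100-20,3),np.uint8);g[:540,:540]=a;g[:540,540:1080]=b[:540,:540]
cv2.imwrite("pics/w2.png",cv2.resize(g,(795,405)) if 0 else g[:, :1080][:550][:, :])
cv2.imwrite("pics/w2.png",np.hstack([cv2.resize(a,(400,400)),cv2.resize(b[:540,:540],(400,400))]))
```

```text
(no output)
```

View pics/w2.png

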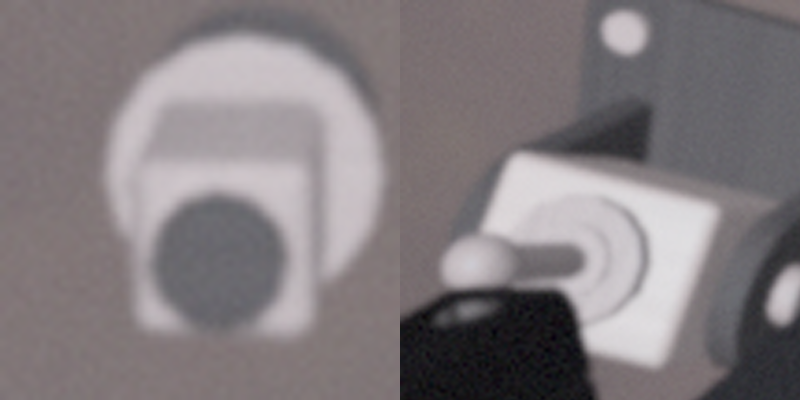

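The left crop shows the top face square to the image, with corners at (140,160), (308,160), (312,328) and (138,325), so the yaw is right. The plug centre at crop (220,260) is about px (287.6,243.6). The ball at crop (480,265) is about px (21.2,301).

Run:
```python
from h import *
W=env.read_camera("wrist");S=env.read_camera("scene");D=env.read_camera("side")
s=env.state();print(s["t"],s["eef_pos"],s["tcp_rot"])
k=60/400
f=lambda x,y:(255+x*k-.45,205+y*k-.45)
print("plug",plane(W,f(220,260),86)); sq=[plane(W,f(*p),79) for p in [(140,160),(308,160),(312,328),(138,325)]]
print("sq",np.mean(sq,0),[ (np.linalg.norm(sq[i]-sq[i-1]).round(1), (np.degrees(np.arctan2(*(sq[i]-sq[i-1])[[1,0]])).round(1))) for i in range(4)])
m=lambda x,y:(x*.27-.4,230+y*.27-.4)
bl=m(480,265)
fa=lambda p:(175+(p[0]+.5)/5-.5,195+(p[1]+.5)/5-.5)
fb=lambda p:(220+(p[0]+.5)/5-.5,170+(p[1]+.5)/5-.5)
print("ball",tri([(S,fa((724,231))),(D,fb((409,295))),(W,bl)]),tri([(S,fa((724,231))),(W,bl)]))
print("bolt W",plane(W,(55,241),12),plane(W,(124,260),12))
print("plug SW",tri([(S,fa((206,150))),(D,fb((123,138))),(W,f(220,260))]))
T=np.mean(sq,0)
from scipy.spatial.transform import Rotation as Ro
R=Ro.from_euler('xyz',s["tcp_rot"]).as_matrix();print("delta tool",R.T@(np.r_[T[:2],66]-s["eef_pos"]))
```

```text
1.4333 [451.33633562 229.31699153 194.81968904] [ 3.14136664e+00 -2.03086343e-04 -3.00768572e+00]
plug [465.55239405 200.36961881  86.        ]
sq [465.47069302 200.36790447  79.        ] [(np.float64(22.1), np.float64(-175.1)), (np.float64(21.4), np.float64(97.4)), (np.float64(22.5), np.float64(7.9)), (np.float64(22.6), np.float64(-83.6))]
ball (array([566.77685835,  41.97475357,  57.45084805]), [20.7, 11.5, 15.4]) (array([577.87592517,  37.64424344,  39.74129333]), [15.1, 15.1])
bolt W [516.6380202  -45.26373599  12.        ] [528.56008747  26.0863521   12.        ]
plug SW (array([470.82000113, 199.08888559,  85.81698074]), [2.7, 4.2, 5.1])
delta tool [-10.16907698 -30.60608097 128.81071254]
```

```bash
python3 -m crank '[[-12.5,-32,20,0,60],[-12.5,-32,45,0,60],[-12.5,-32,45,0,60],[-12.5,-32,45,0,60]]'
python3 - <<'E'
from h import *
W=env.read_camera("wrist");s=env.state();print(s["eef_pos"],s["tcp_rot"])
p=proj(W,[468,199,80]);print(p)
g=cv2.GaussianBlur(cv2.cvtColor(W["img"],cv2.COLOR_BGR2GRAY),(3,3),0)
# dark disc of plug inside the light top face
x0,y0=int(p[0])-45,int(p[1])-45
c=crop(W,x0,y0,90,90,6);print(x0,y0)
cv2.imwrite("pics/w3.png",c)
E
```

```text
t: 1.77
eef_pos: [467.2, 200.3, 149.5]
tcp_rot: [-3.142, -0.002, -3.005]
ft_force: [0.6, 0.9, -0.2]
opening: 0.63
grip_force: 0.0
[467.69889235 200.52042999 150.39259781] [ 3.14141098e+00 -4.26847030e-04 -3.00511454e+00]
[316.49969124 249.22567728]
271 204
```

View pics/w3.png

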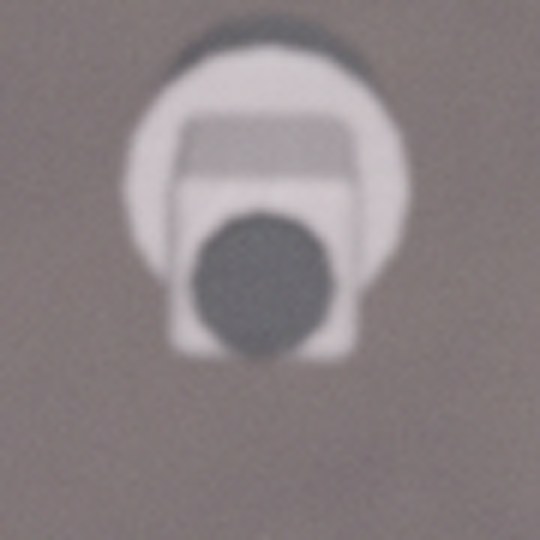

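The coupler's top face is centred at px (314.6,248.2), square to the tool, and within 1 px of the prediction. The TCP is within about 1 mm of its axis, so I'm descending to TCP z≈66 and gripping.

```bash
python3 -m crank '[[0,0,30,0,60],[0,0,60,0,60],[0,0,84,0,60],[0,0,84,0,60],[0,0,84,0,60],[0,0,84,0,15],[0,0,84,0,15],[0,0,84,0,15],[0,0,84,0,15],[0,0,84,0,15]]'; python3 -m crank '[[0,0,0,0,15],[0,0,0,0,15],[0,0,0,0,15]]'
```

```text
t: 2.65
eef_pos: [468.5, 199.3, 66.6]
tcp_rot: [3.141, 0.001, -3.007]
ft_force: [-0.2, -0.1, -0.1]
opening: 0.338
grip_force: 0.0
t: 2.9
eef_pos: [468.3, 199.2, 66.0]
tcp_rot: [3.142, 0.0, -3.007]
ft_force: [-0.0, -0.5, 6.4]
opening: 0.17
grip_force: 3.9
```

```bash
python3 -m crank '[[0,0,0,0,15],[0,0,0,0,15],[0,0,0,0,15]]'
python3 - <<'E'
from h import *
W=env.read_camera("wrist");cv2.imwrite("pics/w4.png",W["img"][150:400,150:500])
E
```

```text
t: 3.15
eef_pos: [468.7, 199.3, 66.4]
tcp_rot: [3.141, 0.001, -3.007]
ft_force: [0.3, -0.9, 6.7]
opening: 0.156
grip_force: 5.9
```

View pics/w4.png

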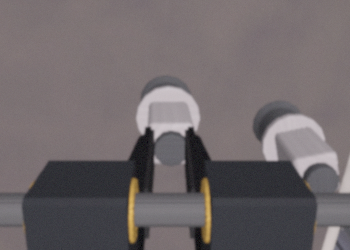

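The wrist picture shows the coupler's plug at (170,148), between the fingers. Grip force is only 5.9 N, because the opening stopped at my commanded value. I'll close further.

```bash
python3 -m crank '[[0,0,0,0,0],[0,0,0,0,0],[0,0,0,0,0],[0,0,0,0,0],[0,0,0,0,0]]'; python3 -m crank '[[0,0,-20,0,0],[0,0,-40,0,0],[0,0,-40,0,0],[0,0,-40,0,0]]'
```

```text
t: 3.62
eef_pos: [469.7, 199.2, 67.5]
tcp_rot: [3.142, 0.004, -3.007]
ft_force: [0.7, -4.3, 20.2]
opening: 0.013
grip_force: 9.8
t: 3.95
eef_pos: [468.5, 199.3, 106.4]
tcp_rot: [3.141, 0.002, -3.007]
ft_force: [0.4, -0.1, -0.6]
opening: 0.004
grip_force: 0.0
```

Run:
```python
from h import *
W=env.read_camera("wrist");S=env.read_camera("scene");D=env.read_camera("side");s=env.state()
print(s["eef_pos"],proj(W,s["eef_pos"]),proj(W,s["eef_pos"]+[0,0,-19]),proj(S,s["eef_pos"]),proj(D,s["eef_pos"]))
g=np.zeros((400,800,3),np.uint8)
g[:,:400]=crop(W,240,180,160,160,2.5);g[:,400:]=crop(S,160,170,100,100,4)
cv2.imwrite("pics/c5.png",g)
```

```text
[467.75859637 199.10674313 105.00801084] [317.90798158 282.73633294] [317.9877818  270.65147408] [211.57219501 217.46353747] [241.27410449 192.37729891]
```

View pics/c5.png

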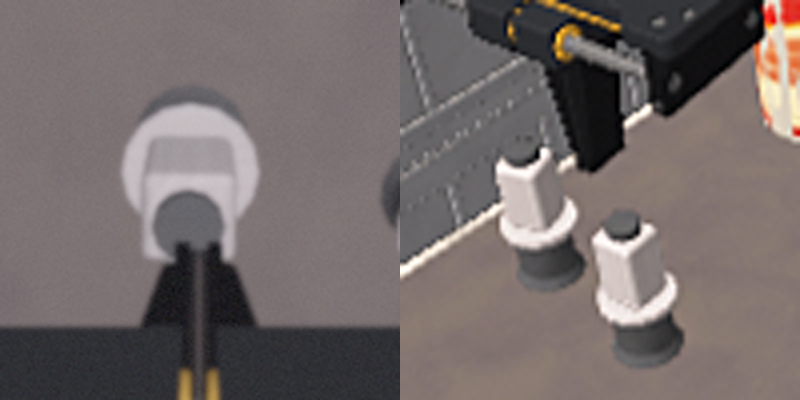

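The left panel (wrist) shows the coupler still standing, with its plug at crop (188,222) and the closed tips at (197,245). In the scene panel the tips are at (600,165), higher than the reported TCP implies. The fingers probably closed on the 18 mm plug and slipped off. I'll measure the true tip height by opening the fingers and differencing images.

```bash
python3 - <<'E'
from h import *
print([a for a in dir(env) if not a.startswith('_')],env.tips_ahead)
s=env.state();print(s["eef_pos"],s["opening"],s["joints"])
for n in ["scene","side","wrist"]:
    c=env.read_camera(n);np.savez(f"closed_{n}.npz",**c)
E
python3 -m crank '[[0,0,0,0,60],[0,0,0,0,60],[0,0,0,0,60],[0,0,0,0,60],[0,0,0,0,60],[0,0,0,0,60],[0,0,0,0,60],[0,0,0,0,60]]'
python3 - <<'E'
from h import *
s=env.state();P=s["eef_pos"];print(P,s["opening"])
from scipy.spatial.transform import Rotation as Ro
R=Ro.from_euler('xyz',s["tcp_rot"]).as_matrix()
for n in ["scene","side","wrist"]:
    c=env.read_camera(n);o=np.load(f"closed_{n}.npz");np.savez(f"open_{n}.npz",**c)
    d=cv2.absdiff(c["img"],o["img"]).max(2)>45
    d=cv2.morphologyEx(d.astype(np.uint8),cv2.MORPH_OPEN,np.ones((2,2)))
    ys,xs=np.nonzero(d);print(n,d.sum(),xs.min(),xs.max(),ys.min(),ys.max())
    num,l,st,ce=cv2.connectedComponentsWithStats(d)
    for i in range(1,num):
        if st[i,4]>15:
            y,x=np.nonzero(l==i);print("  comp",st[i],"bottom",x[y==y.max()].mean(),y.max(),"top",x[y==y.min()].mean(),y.min())
    for k in (0,10,19): print("  ",k,[proj(c,P+R@[0,q,k]).round() for q in (-30,0,30)])
E
```

```text
['IKError', 'job_done', 'read_camera', 'state', 'tips_ahead'] 19.0
[467.75859637 199.10674313 105.00801084] 0.005198856334002318 [ 2.72392575e-01  4.48103996e-01  1.93863262e+00  1.07458943e-04
  7.56138266e-01 -1.43324706e+00]
t: 4.92
eef_pos: [468.2, 199.2, 105.9]
tcp_rot: [3.142, 0.0, -3.007]
ft_force: [0.3, 0.8, 0.0]
opening: 0.509
grip_force: 0.0
[468.19718182 199.23832052 105.86086748] 0.508976736597364
scene 1152 167 226 2 217
  comp [167 161  53  30 412] bottom 212.5 190 top 173.0 161
  comp [207 175   9   4  20] bottom 213.5 178 top 208.5 175
  comp [180 178   6   4  18] bottom 183.5 181 top 183.0 178
  comp [187 184  15  26 187] bottom 196.5 209 top 188.0 184
  comp [202 189  25  29 471] bottom 218.5 217 top 202.5 189
   0 [array([224., 222.]), array([212., 217.]), array([200., 212.])]
   10 [array([225., 226.]), array([212., 221.]), array([201., 216.])]
   19 [array([225., 230.]), array([213., 224.]), array([201., 219.])]
side 277 219 251 147 191
  comp [219 147  18  17 105] bottom 234.0 163 top 219.5 147
  comp [231 166   5  15  42] bottom 234.0 180 top 232.0 166
  comp [
[... 786 characters left out ...]
top 221.5 347
  comp [227 346   7   3  16] bottom 230.0 348 top 232.5 346
  comp [241 346  10   3  20] bottom 244.5 348 top 249.5 346
  comp [362 346   5   7  22] bottom 364.0 352 top 362.5 346
  comp [366 346   9   4  23] bottom 370.5 349 top 370.0 346
  comp [403 347   8   2  16] bottom 406.5 348 top 406.5 347
  comp [410 385   8   8  34] bottom 410.5 392 top 414.5 385
  comp [ 64 414  10   8  57] bottom 69.0 421 top 69.5 414
  comp [435 417   7   3  21] bottom 438.0 419 top 438.0 417
   0 [array([264., 285.]), array([318., 285.]), array([372., 285.])]
   10 [array([266., 278.]), array([318., 278.]), array([370., 278.])]
   19 [array([268., 273.]), array([318., 273.]), array([368., 273.])]
```

Run:
```python
from h import *
L=lambda n:{k:v for k,v in np.load(f"open_{n}.npz").items()}
S,D,W=L("scene"),L("side"),L("wrist")
A=[tri([(S,(218.5,217)),(D,(244.5,191))]),tri([(S,(196.5,209)),(D,(239,187))]),tri([(S,(218.5,217)),(D,(244.5,191)),(W,(259,278))]),tri([(S,(196.5,209)),(D,(239,187)),(W,(382,278))])]
for a in A: print(a)
s=env.state();print(s["eef_pos"],s["opening"],s["t"])
# forward: wrist rays at given heights
for z in (87,100,110,115): print(z,plane(W,(259,278),z).round(1),plane(W,(382,278),z).round(1))
```

```text
(array([469.46838295, 178.29651704, 118.65202789]), [2.2, 2.2])
(array([483.1541298 , 268.33879593,  78.17746171]), [2.3, 2.3])
(array([463.69031336, 169.00166117, 125.53540441]), [1.3, 4.4, 3.2])
(array([467.04278622, 236.46487521, 101.29976816]), [6.3, 6.9, 5.8])
[468.22479238 199.23421982 105.86411111] 0.6063033526745742 5.0667
87 [476.3 164.2  87. ] [466.3 237.9  87. ]
100 [470.9 165.8 100. ] [461.5 234.8 100. ]
110 [466.7 167.  110. ] [457.8 232.5 110. ]
115 [464.6 167.6 115. ] [456.  231.3 115. ]
```

```bash
python3 - <<'E'
from h import *
D={k:v for k,v in np.load("open_side.npz").items()};S={k:v for k,v in np.load("open_scene.npz").items()}
for z in (176,208): print(z,proj(D,[237,578,z]))
i=cv2.imread("pics/side0.png").max(2)
print(i[85:125:3,94:118:2])
for z in (87,110,119): print(z,plane(S,(218.5,217),z).round(1),plane(D,(244.5,191),z).round(1))
E
python3 -m crank '[[0,0,30,0,60],[0,0,50,0,60],[0,0,50,0,60]]'
```

```text
176 [114.91030682 121.78820394]
208 [112.01193754 110.97389845]
[[ 10  13  14  10  14  23  18  13  18  19  19  18]
 [ 15  15  12  13  20  35  33  14  19  23  21  23]
 [ 25  12  15  12  14  18  33  45  62  21  23  22]
 [149  48  11   9  14  21 123 169 138  40  19  23]
 [161 111  14  12  14  13  96 167 162  64  23  24]
 [163 150  49  13  11  12  40 147 169 138  99  98]
 [162 163 110  15  13  13  13 115 173 176 177 179]
 [165 169 154  50  12  11  13  53 173 185 187 192]
 [184 187 190 135  17  10  13  26 164 221 221 219]
 [225 223 221 206  76  15  13  15 121 190 189 182]
 [199 191 186 178 127  33  35  31  58 148 157 155]
 [164 163 160 157 157 156 154 154 155 155 154 153]
 [158 156 155 156 155 154 154 154 153 153 151 149]
 [151 151 149 146 148 148 146 145 145 144 142 142]]
87 [489.6 207.8  87. ] [484.4 227.9  87. ]
110 [473.3 184.6 110. ] [474.9 194.2 110. ]
119 [466.9 175.5 119. ] [471.2 181.  119. ]
t: 5.32
eef_pos: [466.7, 198.8, 53.1]
tcp_rot: [-3.141, -0.005, -3.007]
ft_force: [-0.4, -0.1, -0.7]
opening: 0.627
grip_force: 0.0
```

```bash
python3 -m crank '[[0,0,10,0,60],[0,0,21,0,60],[0,0,21,0,60],[0,0,21,0,60],[0,0,21,0,60]]'; python3 -m crank '[[0,0,0,0,0],[0,0,0,0,0],[0,0,0,0,0],[0,0,0,0,0],[0,0,0,0,0],[0,0,0,0,0]]';  python3 -m crank '[[0,0,0,0,0],[0,0,0,0,0],[0,0,0,0,0],[0,0,0,0,0]]'
```

```text
t: 5.73
eef_pos: [468.7, 199.4, 35.7]
tcp_rot: [3.141, 0.001, -3.007]
ft_force: [0.5, 0.4, 0.4]
opening: 0.63
grip_force: 0.0
t: 6.23
eef_pos: [468.2, 199.2, 34.9]
tcp_rot: [-3.142, 0.0, -3.007]
ft_force: [0.3, -1.5, 1.6]
opening: 0.268
grip_force: 0.8
t: 6.57
eef_pos: [468.2, 199.2, 34.9]
tcp_rot: [3.142, 0.0, -3.007]
ft_force: [0.0, -1.5, 1.1]
opening: 0.251
grip_force: 30.0
```

The grip is at 24 mm and 30 N, so the fingers do sit about 31 mm higher than reported, and I'll correct for that visually. Next: lift, turn to the bracket's yaw, and hover over the nipple.

```bash
python3 -m crank '[[0,0,-15,0,0],[0,0,-40,0,0],[0,0,-75,0,0],[0,0,-110,0,0],[0,0,-140,0,0],[0,0,-150,0,0],[0,0,-150,0,0],[0,0,-150,0,0]]'; python3 -m crank '[[-5,-30,0,6,0],[-11,-65,0,12,0],[-17,-105,0,17.3,0],[-24,-145,0,17.3,0],[-30,-185,0,17.3,0],[-34,-210,0,17.3,0],[-34,-214,0,17.3,0],[-34,-214,0,17.3,0],[-34,-214,0,17.3,0]]'
python3 - <<'E'
from h import *
s=env.state();P=s["eef_pos"];print(P,s["tcp_rot"],s["grip_force"],s["opening"],s["joints"].round(3))
for n in ["scene","side","wrist"]:
    c=env.read_camera(n);np.savez(f"hov_{n}.npz",**c)
    print(n,"mouth",proj(c,[537,-9,150]),"plugtop",proj(c,[537,-9,236]),"ball",proj(c,[537,-9,112]))
S=np.load("hov_scene.npz")["img"];D=np.load("hov_side.npz")["img"]
g=np.zeros((480,800,3),np.uint8)
g[:,:400]=cv2.resize(S[160:280,270:370],None,fx=4,fy=4);g[:,400:]=cv2.resize(D[150:270,260:360],None,fx=4,fy=4)
cv2.imwrite("pics/h6.png",g)
E
```

```text
t: 7.23
eef_pos: [467.6, 199.1, 183.7]
tcp_rot: [-3.142, -0.001, -3.007]
ft_force: [-0.3, -0.0, -4.9]
opening: 0.246
grip_force: 30.0
t: 7.98
eef_pos: [529.7, -7.9, 183.0]
tcp_rot: [3.141, -0.003, 2.974]
ft_force: [-0.4, 0.8, -3.4]
opening: 0.251
grip_force: 30.0
[529.7309021   -7.87146745 182.98506795] [ 3.14132904 -0.00340078  2.9737623 ] 29.99247819185257 0.2512716624868503 [-0.14   0.371  1.804  0.     0.97  -1.543]
scene mouth [319.07627532 224.84218225] plugtop [318.32325332 184.36535571] ball [319.3757859  240.94162904]
side mouth [300.75352567 215.80304992] plugtop [299.89790327 182.25774468] ball [301.10586555 229.61679428]
wrist mouth [317.8143579  275.28547582] plugtop [317.15180027 348.90934907] ball [317.98063444 256.80870881]
```

View pics/h6.png

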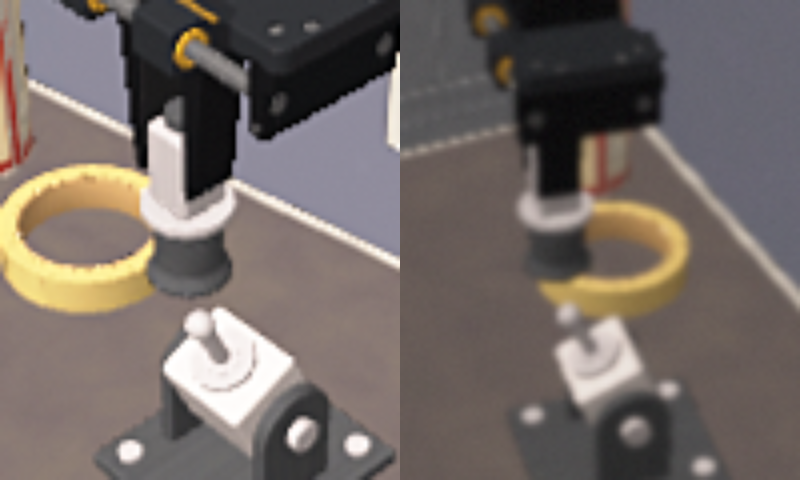

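The last picture shows the coupler held upright. In the scene panel the mouth rim is centred at crop (190,268) and the ball at (199,324). In the side panel the mouth is at (557,258) and the ball at (568,314). I'll triangulate the offsets between them.

```bash
cat > m.py <<'E'
from h import *
L=lambda n:{k:v for k,v in np.load(f"hov_{n}.npz").items()}
S,D,W=L("scene"),L("side"),L("wrist")
fs=lambda x,y:(270+(x+.5)/4-.5,160+(y+.5)/4-.5)
fd=lambda x,y:(260+(x-400+.5)/4-.5,150+(y+.5)/4-.5)
E
python3 - <<'E'
from m import *
T=lambda a,b:tri([(S,fs(*a)),(D,fd(*b))])
for n,a,b in [("mouth",(190,268),(557,258)),("ball",(199,324),(568,314)),("boss",(224,360),(592,347)),("pin",(302,433),(635,430))]:
    X,e=T(a,b);print(n,X.round(1),e)
s=np.array([-.986,.167,0])
# boss/ball lines: constrain by bracket model
bol=np.array([plane(D,fd(*p),12) for p in [(532,414),(703,466),(668,389)]]+[plane(S,fs(*p),12) for p in [(130,451),(357,446)]]);print(bol.round(1))
E
```

```text
mouth [531.4  -9.4 153.5] [2.6, 2.6]
ball [538.   -8.4 113.7] [1.5, 1.5]
boss [549.  -13.9  88.6] [3.1, 3.1]
pin [558.2 -51.9  55.2] [1.6, 1.6]
[[531.8  34.1  12. ]
 [603.1 -51.   12. ]
 [615.5  20.2  12. ]
 [529.   29.3  12. ]
 [599.5 -55.8  12. ]]
```

Run:
```python
from m import *
g=cv2.GaussianBlur(cv2.cvtColor(W["img"],cv2.COLOR_BGR2GRAY),(3,3),0)
print("cols",list(range(278,364,3)))
for r in range(224,330,5): print(r,*g[r,278:364:3])
```

```text
cols [278, 281, 284, 287, 290, 293, 296, 299, 302, 305, 308, 311, 314, 317, 320, 323, 326, 329, 332, 335, 338, 341, 344, 347, 350, 353, 356, 359, 362]
224 103 103 106 104 104 106 106 104 105 106 105 105 104 104 106 106 106 106 106 104 105 103 104 106 106 106 104 106 106
229 104 102 97 94 96 106 106 104 104 104 105 104 104 103 106 107 105 105 106 105 106 102 104 96 92 94 104 106 106
234 105 97 84 80 77 112 113 111 112 113 112 112 113 112 113 115 114 116 116 115 114 113 113 83 78 81 94 105 105
239 103 87 83 92 191 220 221 220 220 211 185 165 139 119 117 137 162 184 209 220 221 221 220 201 104 82 84 102 105
244 101 95 94 100 198 225 224 206 150 105 102 102 102 101 101 101 104 102 103 128 196 224 226 208 118 96 96 99 105
249 102 106 102 100 199 223 164 99 95 93 86 83 84 84 85 85 85 86 93 97 98 135 218 211 118 103 105 103 104
254 113 110 106 102 196 162 96 90 90 121 142 159 171 182 184 174 162 147 129 101 90 96 134 201 120 107 110 110 126
259 143 112 112 106 168 99 111 151 186 195 196 196 195 196 196 195 196 197 196 190 167 128 97 159 122 107 112 132 194
264 142 112 109 106 163 167 191 19
[... 809 characters left out ...]
178 178 180 182 181 180 180 181 174 147 59 33 28 26 27 28
304 28 29 26 34 52 146 189 197 196 197 202 201 201 200 201 204 203 202 201 201 202 197 174 84 39 28 27 27 27
309 27 28 29 39 48 146 184 193 195 199 194 181 162 141 134 157 171 185 194 195 196 190 171 79 43 30 26 25 29
314 28 24 30 41 45 140 181 195 196 154 92 83 88 93 95 90 85 85 125 184 193 189 169 77 41 35 28 27 26
319 28 28 32 41 39 133 184 190 114 84 100 106 106 106 105 105 106 105 92 85 164 187 167 67 35 38 27 28 26
324 26 26 38 41 36 134 183 160 100 105 106 106 106 105 105 106 105 105 106 102 123 183 163 64 33 41 26 29 27
329 28 29 41 35 34 124 177 125 102 103 103 103 104 102 103 104 102 104 103 104 101 168 161 59 30 42 32 28 28
```

The wrist profile has the coupler centred at col 318.5 and the block at 318.8, so they are aligned across. The nipple leans about 0.435 rad. I'll lower the mouth over the ball in small steps and watch the force.

```bash
python3 -m crank '[[-6,0.5,10,0,0],[-6,0.5,25,0,0],[-6,0.5,30,0,0],[-6,0.5,30,0,0],[-6,0.5,30,0,0]]'; python3 -m crank '[[0,0,5,0,0],[0,0,10,0,0],[0,0,13,0,0],[0,0,13,0,0],[0,0,13,0,0]]'
```

```text
t: 8.55
eef_pos: [536.6, -8.4, 154.6]
tcp_rot: [3.142, -0.001, 2.975]
ft_force: [-0.7, -0.2, -3.9]
opening: 0.252
grip_force: 30.0
t: 8.97
eef_pos: [536.6, -8.8, 141.7]
tcp_rot: [3.142, -0.0, 2.974]
ft_force: [-0.4, 0.3, -3.2]
opening: 0.253
grip_force: 30.0
```

```bash
for i in 1 2 3 4; do python3 -m crank '[[0,0,1,0,0],[0,0,2,0,0],[0,0,2,0,0]]' | egrep 'eef|ft'; done
```

```text
eef_pos: [536.5, -8.7, 139.8]
ft_force: [-0.8, 0.7, -2.4]
eef_pos: [536.6, -8.7, 138.1]
ft_force: [-3.2, 1.4, 2.4]
eef_pos: [537.1, -8.8, 136.1]
ft_force: [-2.5, 1.0, 5.0]
eef_pos: [536.5, -8.8, 133.2]
ft_force: [0.9, -0.3, -6.9]
```

The force rose to about 8 N and then released, so the head is passing the balls. Now I'll swing the grip along an arc about the ball toward the lean, so the coupler pivots between the pads.

```bash
python3 -m crank '[[2,0,0.1,0,0],[4,0,0.2,0,0],[5.7,0,0.3,0,0],[5.7,0,0.3,0,0]]' | egrep 'eef|ft|mom'; python3 -m crank '[[2,0,0.3,0,0],[4,0,0.7,0,0],[5.6,0,1,0,0],[5.6,0,1,0,0]]' | egrep 'eef|ft'
```

```text
eef_pos: [532.3, -8.0, 133.8]
ft_force: [6.1, 0.3, -5.0]
eef_pos: [527.0, -7.2, 133.0]
ft_force: [7.8, -0.5, -3.7]
```

```bash
python3 -m crank '[[2,0,0.5,0,0],[4,0,1,0,0],[5.6,0,1.5,0,0],[5.6,0,1.5,0,0]]' | egrep 'eef|ft'
python3 - <<'E'
from h import *
for n in ["scene","side","wrist"]:
    c=env.read_camera(n);np.savez(f"t_{n}.npz",**c)
S=np.load("t_scene.npz")["img"];O=np.load("hov_scene.npz")["img"]
g=cv2.cvtColor(S,cv2.COLOR_BGR2GRAY)
print("cols",list(range(300,352,2)))
for r in range(184,262,3): print(r,*g[r,300:352:2])
E
```

```text
eef_pos: [521.5, -6.2, 131.6]
ft_force: [6.4, -0.4, -2.1]
cols [300, 302, 304, 306, 308, 310, 312, 314, 316, 318, 320, 322, 324, 326, 328, 330, 332, 334, 336, 338, 340, 342, 344, 346, 348, 350]
184 87 79 42 45 50 29 22 23 23 31 26 17 18 18 16 12 46 59 58 57 57 56 56 56 57 57
187 32 27 58 109 40 46 49 54 20 23 18 18 15 25 53 59 57 57 56 57 57 56 57 57 56 55
190 66 7 46 56 77 136 44 44 48 55 31 52 59 57 57 57 57 55 57 57 58 56 57 58 56 55
193 76 54 56 56 57 55 60 145 54 44 47 53 57 57 56 57 57 57 57 56 57 57 58 56 55 58
196 47 51 63 56 57 56 57 47 24 109 48 46 56 56 57 56 56 57 57 56 57 56 57 57 57 58
199 46 47 46 49 65 29 162 166 123 57 29 36 60 56 57 56 76 105 55 56 78 137 63 50 35 30
202 46 47 47 47 42 210 132 138 125 41 29 33 48 50 60 57 52 52 56 56 59 40 30 31 33 29
205 20 32 48 48 44 153 121 111 137 146 122 26 30 49 46 48 68 72 51 36 31 33 34 21 16 17
208 18 32 26 29 48 27 32 15 31 107 131 149 130 90 20 45 48 43 37 34 28 18 18 17 18 18
211 12 34 26 28 21 95 36 23 18 14 31 117 126 161 15 22 29 28 22 16 17 18 18 17 17 18
214 22 28 26 20 77 120 37 23 18 18 17 14 12 116 17 22 23 15 1
[... 822 characters left out ...]
6 127 126 146 222 220 233 212 201 117 61 42 135 255 153 118 124 124 125 125 126 128 128 129
244 124 127 125 128 130 115 69 71 69 70 73 65 59 52 60 233 253 255 168 116 125 129 128 129 128 130
247 124 126 126 127 132 100 78 79 76 72 68 64 55 72 75 255 248 253 253 255 168 120 126 126 128 127
250 126 127 127 127 130 95 100 104 91 90 88 92 93 78 185 248 253 228 253 252 254 255 119 126 126 126
253 127 127 125 126 126 94 255 132 72 82 79 50 136 239 248 252 142 255 252 254 239 153 165 128 130 127
256 128 127 127 127 129 101 81 175 255 255 226 243 247 245 172 245 255 253 255 193 157 146 102 91 83 130
259 130 129 130 130 130 101 87 49 160 177 255 255 255 254 253 252 253 253 157 144 107 107 86 61 55 50
```

```bash
python3 -m crank '[[2,0,0.8,0,0],[4,0,1.6,0,0],[6,0,2.4,0,0],[7,0,2.8,0,0],[7,0,2.8,0,0]]' | egrep 'eef|ft'
python3 - <<'E'
from h import *
for n in ["scene","side","wrist"]:
    c=env.read_camera(n);np.savez(f"t_{n}.npz",**c)
S=np.load("t_scene.npz")["img"];D=np.load("t_side.npz")["img"]
g=cv2.cvtColor(S,cv2.COLOR_BGR2GRAY)
print("cols",list(range(294,342,2)))
for r in range(208,262,2): print(r,*g[r,294:342:2])
g=cv2.cvtColor(D,cv2.COLOR_BGR2GRAY)
print("Dcols",list(range(280,324,2)))
for r in range(196,246,2): print(r,*g[r,280:324:2])
E
```

```text
eef_pos: [514.8, -5.1, 128.8]
ft_force: [6.6, -2.1, -3.3]
cols [294, 296, 298, 300, 302, 304, 306, 308, 310, 312, 314, 316, 318, 320, 322, 324, 326, 328, 330, 332, 334, 336, 338, 340]
208 182 11 29 48 48 44 148 102 109 138 147 120 28 34 47 47 52 64 62 58 49 35 31 33
210 179 18 22 28 40 49 33 107 70 88 124 149 142 79 21 42 47 47 51 41 31 32 34 22
212 144 30 22 29 25 36 31 22 19 16 52 126 145 142 124 18 39 48 45 38 33 30 17 18
214 138 37 17 30 26 25 30 77 21 26 11 35 107 127 162 22 21 36 42 32 18 17 19 16
216 131 54 17 29 27 21 108 85 20 24 16 15 12 69 142 20 24 24 17 17 16 19 17 17
218 127 82 15 29 21 70 120 95 19 24 17 17 17 11 83 31 24 24 13 22 16 18 18 16
220 129 85 15 27 33 255 138 101 18 22 18 17 16 15 95 35 23 14 66 65 15 16 16 11
222 125 130 14 25 30 254 253 95 13 22 18 16 17 14 103 33 22 13 63 24 18 14 1 106
224 125 133 20 27 12 167 231 255 2 21 16 16 18 15 123 28 22 17 16 17 7 73 132 126
226 226 224 100 27 20 113 170 220 5 18 15 15 16 13 129 61 48 17 14 45 119 131 125 126
228 237 240 127 26 16 65 175 190 10 18 18 18 17 9 135 249 35 0 109 134 130 128 125 126
230 210 205 129 72
[... 2846 characters left out ...]
228 93 92 93 94 95 93 106 128 127 115 87 57 44 45 84 128 143 140 119 112 105 102
230 93 93 93 92 94 94 93 78 53 50 48 47 44 42 45 117 214 192 105 96 94 93
232 93 93 96 96 94 95 95 89 57 50 49 46 45 44 50 117 221 219 133 90 93 94
234 95 94 95 95 95 94 97 88 62 54 50 49 51 58 65 148 211 216 183 88 93 94
236 94 94 94 95 95 93 95 92 77 68 68 65 67 64 93 192 208 189 211 130 96 95
238 93 94 94 94 93 94 94 95 88 76 83 86 106 126 159 195 198 173 223 184 103 99
240 92 93 94 94 96 93 95 95 96 95 170 204 197 194 199 202 169 199 230 218 134 99
242 94 91 94 95 96 93 95 95 96 95 162 219 201 198 192 171 192 227 231 219 151 98
244 94 92 94 93 93 93 95 95 97 98 121 214 206 188 199 223 231 224 200 153 130 108
```

```bash
for i in 1 ; do python3 -m crank '[[1,0,0.9,0,0],[2.3,0,1.8,0,0],[2.3,0,1.8,0,0]]' | egrep 'eef|ft'; done; for i in 1 2; do python3 -m crank '[[0.4,0,0.9,0,0],[0.8,0,1.8,0,0],[0.8,0,1.8,0,0]]' | egrep 'eef|ft'; done
```

```text
eef_pos: [512.6, -4.8, 126.9]
ft_force: [8.5, -1.5, -7.3]
eef_pos: [512.0, -4.7, 125.1]
ft_force: [8.4, -0.9, -6.1]
eef_pos: [511.1, -4.5, 123.5]
ft_force: [6.4, -1.6, -2.2]
```

```bash
for i in 1 2; do python3 -m crank '[[0.4,0,0.9,0,0],[0.8,0,1.8,0,0],[0.8,0,1.8,0,0]]' | egrep 'eef|ft'; done
python3 - <<'E'
from h import *
s=env.state();print(s["ft_force"],s["moment"],s["grip_force"])
for n in ["scene","side"]:
    c=env.read_camera(n);np.savez(f"p_{n}.npz",**c)
S=np.load("p_scene.npz")["img"];D=np.load("p_side.npz")["img"];
g=cv2.cvtColor(S,cv2.COLOR_BGR2GRAY)
print("cols",list(range(294,350,2)))
for r in range(224,274,2): print(r,*g[r,294:350:2])
H=cv2.cvtColor(np.load("hov_scene.npz")["img"],cv2.COLOR_BGR2GRAY)
print("hov")
for r in range(250,274,4): print(r,*H[r,294:350:2])
E
```

```text
eef_pos: [509.8, -4.3, 122.1]
ft_force: [3.1, 0.4, 6.6]
eef_pos: [509.0, -4.1, 120.3]
ft_force: [2.6, -0.1, 7.6]
[ 2.57602022 -0.09404666  7.57534024] [-0.16847186 -0.82039917 -0.0271956 ] 30.001022815704346
cols [294, 296, 298, 300, 302, 304, 306, 308, 310, 312, 314, 316, 318, 320, 322, 324, 326, 328, 330, 332, 334, 336, 338, 340, 342, 344, 346, 348]
224 51 20 28 15 233 111 48 23 17 18 16 15 10 70 21 24 21 12 17 16 17 19 18 13 43 114 130 129
226 175 10 29 16 255 158 53 22 17 18 18 17 12 79 21 19 42 75 29 17 17 15 2 104 131 123 125 128
228 188 4 29 8 214 255 134 19 18 16 18 17 13 78 21 17 66 60 14 16 9 40 135 129 127 126 124 127
230 213 3 29 24 84 179 173 16 18 15 17 16 7 85 17 18 12 17 13 1 116 139 131 130 129 127 126 126
232 202 35 26 25 6 145 104 17 17 15 16 16 4 110 103 14 15 8 109 140 135 134 133 132 129 128 127 127
234 197 43 14 65 155 164 101 16 18 17 16 18 0 147 74 0 83 119 136 132 130 131 130 130 130 127 128 127
236 194 172 174 166 132 121 181 12 16 18 17 15 54 146 135 249 255 125 134 130 129 129 127 125 127 127 127 127
238 134 133 119 122 126 115 237 7 16 17 15 6 39 131 248
[... 1881 characters left out ...]
8 174 90 62 57 54 54 130 100 48
hov
250 125 126 125 124 125 125 125 127 92 255 252 252 244 245 249 141 168 249 241 252 227 253 251 254 255 116 124 124
254 127 127 126 124 124 124 124 124 84 198 255 252 239 244 245 242 240 248 242 208 253 252 255 172 155 163 123 127
258 127 129 128 128 127 127 127 126 102 82 83 153 246 255 250 247 250 255 252 252 255 206 155 124 101 101 81 58
262 127 129 128 128 126 126 125 128 96 86 54 44 162 156 182 255 253 252 254 230 151 139 112 116 50 51 54 54
266 123 124 126 127 128 111 102 107 90 88 55 53 48 90 126 157 147 211 149 155 120 114 77 50 61 255 230 145
270 123 127 100 148 236 143 98 105 107 96 97 104 104 108 106 103 103 146 155 163 89 82 54 45 228 161 138 94
```

The block hasn't moved and the axial force is about 9 N, so the nipple spring has started to move. Pushing on.

```bash
for i in 1 2; do python3 -m crank '[[0.4,0,0.9,0,0],[0.8,0,1.8,0,0],[0.8,0,1.8,0,0]]' | egrep 'eef|ft'; done;  python3 -m crank '[[0.4,0,0.9,0,0],[0.4,0,0.9,0,0]]' | egrep 'eef|ft|grip'
```

```text
eef_pos: [508.1, -4.0, 118.6]
ft_force: [1.4, -0.8, 8.2]
eef_pos: [507.2, -3.8, 116.8]
ft_force: [1.0, -0.2, 8.9]
eef_pos: [506.8, -3.7, 115.9]
ft_force: [0.6, 0.5, 9.5]
grip_force: 30.0
```

```bash
for i in 1 2; do python3 -m crank '[[0.4,0,0.9,0,0],[0.8,0,1.8,0,0],[0.8,0,1.8,0,0]]' | egrep 'eef|ft'; done;  python3 - <<'E'
from h import *
S=env.read_camera("scene");D=env.read_camera("side");np.savez("q_scene.npz",**S);np.savez("q_side.npz",**D)
g=cv2.cvtColor(S["img"],cv2.COLOR_BGR2GRAY)
print("cols",list(range(302,336,1)))
for r in range(236,258,1): print(r,*g[r,302:336])
E
```

```text
eef_pos: [505.9, -3.6, 114.1]
ft_force: [1.5, -0.1, 10.3]
eef_pos: [505.0, -3.4, 112.3]
ft_force: [0.3, 0.1, 10.1]
cols [302, 303, 304, 305, 306, 307, 308, 309, 310, 311, 312, 313, 314, 315, 316, 317, 318, 319, 320, 321, 322, 323, 324, 325, 326, 327, 328, 329, 330, 331, 332, 333, 334, 335]
236 10 93 118 44 16 24 19 17 17 16 19 17 18 14 11 31 115 50 36 27 16 18 15 17 16 14 7 47 110 122 139 137 133 131
237 100 125 115 41 16 23 18 15 17 17 18 14 16 15 8 57 114 67 95 46 14 15 15 14 10 3 44 116 142 138 135 131 130 128
238 133 137 113 40 16 24 18 17 15 16 17 18 18 17 7 63 140 70 73 43 16 10 5 0 83 100 92 117 135 134 132 131 128 127
239 131 133 134 51 16 24 17 17 19 18 17 18 18 12 3 87 149 134 59 16 0 0 35 105 176 121 79 87 115 132 132 130 127 127
240 127 131 142 54 15 25 17 17 18 17 16 17 16 16 2 127 148 148 122 76 39 95 249 255 220 103 49 69 87 106 129 130 126 126
241 126 129 140 54 16 22 16 16 18 13 18 17 15 10 0 135 142 130 181 250 253 251 255 255 197 78 44 53 78 87 93 122 125 125
242 127 129 140 53 15 21 17 18 17 17 16 16 15 5 0 130 131 179 248 255 254 254 255 229 147 65 47 46 78 84 76
[... 1197 characters left out ...]
 54 58 67 76 92 94 88 64 130 185 236 255 254
253 128 128 129 126 127 128 127 129 92 208 255 255 255 255 184 83 75 73 71 70 73 75 84 93 93 94 89 80 137 181 142 255 255 253
254 128 128 127 129 128 129 128 130 86 105 205 255 255 255 247 112 75 84 85 88 92 94 95 95 94 82 78 117 215 161 219 255 254 252
255 127 127 128 128 128 130 130 132 98 82 119 194 242 255 255 245 139 74 78 88 92 92 89 77 74 136 227 167 160 226 255 255 253 253
256 129 130 129 129 129 130 131 135 102 84 83 106 177 230 255 255 255 244 138 75 93 102 86 121 226 175 177 199 251 255 255 254 254 254
257 131 131 131 130 131 130 130 135 103 87 78 59 132 165 209 255 255 255 255 249 188 147 131 168 208 205 250 255 255 255 254 253 255 255
```

```bash
for i in 1 2 3; do python3 -m crank '[[0.4,0,0.9,0,0],[0.8,0,1.8,0,0],[0.8,0,1.8,0,0]]' | egrep 'eef|ft'; done
```

```text
eef_pos: [504.0, -3.3, 110.5]
ft_force: [-1.1, 0.4, 12.5]
eef_pos: [503.1, -3.1, 108.7]
ft_force: [-2.0, 0.3, 12.6]
eef_pos: [501.9, -2.9, 106.8]
ft_force: [-3.2, 0.8, 12.3]
```

Run:
```python
from h import *
S=env.read_camera("scene");np.savez("r_scene.npz",**S);D=env.read_camera("side");np.savez("r_side.npz",**D)
g=cv2.cvtColor(S["img"],cv2.COLOR_BGR2GRAY)
print("cols",list(range(298,336,1)))
for r in range(236,260,1): print(r,*g[r,298:336])
s=env.state();print(s["ft_force"],s["moment"],s["opening"],s["t"])
# expected pixels of coupler ring points if seated with axis a and press p
piv=np.array([564.9,-12.5,54.]);th=.435;a=np.array([-.986*np.sin(th),.167*np.sin(th),np.cos(th)])
for p in (0,4,8):
    M=piv+a*(72-p-25)
    for n,z in (("mouth",0),("collar",36.5),("collartop",39),("gtop",79),("plug",86)): print(p,n,proj(S,M+a*z).round(1),proj(D,M+a*z).round(1),(M+a*z).round(0))
```

```text
cols [298, 299, 300, 301, 302, 303, 304, 305, 306, 307, 308, 309, 310, 311, 312, 313, 314, 315, 316, 317, 318, 319, 320, 321, 322, 323, 324, 325, 326, 327, 328, 329, 330, 331, 332, 333, 334, 335]
236 17 134 212 252 255 136 24 19 24 19 15 17 17 17 17 17 17 11 69 35 23 23 20 13 34 72 79 66 28 15 17 18 17 14 8 21 42 112
237 18 5 68 189 255 161 27 18 24 18 17 16 16 18 17 17 15 9 78 36 20 23 20 14 44 81 66 38 17 15 18 15 13 3 44 110 122 134
238 25 21 8 50 160 139 49 18 22 18 16 19 18 19 18 17 14 7 104 61 24 23 19 16 26 42 33 18 16 16 17 12 33 88 122 139 136 130
239 26 22 16 2 49 93 40 19 21 17 16 18 17 16 18 17 15 5 117 70 22 18 21 17 17 14 20 17 16 14 12 25 78 101 109 130 130 127
240 20 13 49 103 121 86 31 20 23 16 17 18 18 18 16 17 15 5 113 63 75 36 17 19 17 15 18 13 10 22 44 42 82 92 84 125 131 126
241 52 104 119 134 140 90 31 21 22 18 16 17 16 17 19 17 14 2 107 58 75 65 29 15 15 8 5 0 50 49 57 52 64 89 91 105 126 128
242 110 134 132 130 137 88 31 19 22 18 19 17 18 17 17 16 13 0 132 103 58 36 15 6 0 0 112 192 163 77 54 55 49 82 92 86 122 126
243 130 129 127 128 137 87 30 20 20 16 16 17
[... 2550 characters left out ...]
0.]
0 collartop [315.3 234.4] [297.2 222.7] [529.  -6. 132.]
0 gtop [307.3 222.9] [289.1 210.5] [513.  -4. 168.]
0 plug [305.8 220.8] [287.7 208.3] [510.  -3. 175.]
4 mouth [323.2 245.7] [305.4 235.2] [547.  -9.  93.]
4 collar [316.5 236.2] [298.5 224.6] [532.  -7. 126.]
4 collartop [316.  235.5] [298.  223.9] [531.  -7. 128.]
4 gtop [308.1 224.1] [289.9 211.7] [514.  -4. 165.]
4 plug [306.7 222. ] [288.5 209.6] [511.  -3. 171.]
8 mouth [323.9 246.7] [306.2 236.4] [549. -10.  89.]
8 collar [317.3 237.2] [299.2 225.8] [534.  -7. 122.]
8 collartop [316.8 236.6] [298.7 225.1] [532.  -7. 125.]
8 gtop [308.9 225.3] [290.8 213. ] [516.  -4. 161.]
8 plug [307.5 223.2] [289.3 210.8] [513.  -4. 167.]
```

Run:
```python
from h import *
S={k:v for k,v in np.load("r_scene.npz").items()}
piv=np.array([564.9,-12.5,53.]);ax=lambda th:np.array([-.986*np.sin(th),.167*np.sin(th),np.cos(th)])
a=ax(.435);yv=np.array([.167,.986,0])
t=np.linspace(0,2*np.pi,181)
for p in (2,8):
  seat=piv+a*(72-p)
  for th in (.3,.435,.57):
    b=ax(th);x=np.cross(yv,b);M=seat-25*b
    o=[]
    for z,r in ((0,18.5),(34,20),(39,20)):
        q=np.array([proj(S,M+b*z+r*(np.cos(k)*x+np.sin(k)*yv)) for k in t])
        o.append(f"z{z}: L{q[:,0].min():.1f}@{q[q[:,0].argmin(),1]:.0f} R{q[:,0].max():.1f}@{q[q[:,0].argmax(),1]:.0f} T{q[:,1].min():.1f} B{q[:,1].max():.1f}@{q[q[:,1].argmax(),0]:.0f}")
    print(p,th,o)
```

```text
2 0.3 ['z0: L311.6@248 R331.5@246 T238.5 B255.5@320', 'z34: L306.1@238 R328.2@235 T227.0 B245.7@315', 'z39: L305.3@236 R327.6@233 T225.3 B244.1@315']
2 0.435 ['z0: L313.2@247 R332.5@244 T236.6 B254.8@321', 'z34: L305.9@239 R327.4@235 T226.8 B246.9@315', 'z39: L304.9@237 R326.5@234 T225.4 B245.5@313']
2 0.57 ['z0: L314.8@246 R333.4@243 T234.7 B253.8@323', 'z34: L305.9@239 R326.6@235 T226.7 B247.9@314', 'z39: L304.7@238 R325.4@234 T225.6 B246.9@313']
8 0.3 ['z0: L312.8@250 R332.5@247 T240.0 B257.0@321', 'z34: L307.2@240 R329.3@236 T228.6 B247.3@316', 'z39: L306.5@238 R328.7@235 T227.0 B245.7@316']
8 0.435 ['z0: L314.3@249 R333.6@246 T238.2 B256.2@322', 'z34: L307.1@240 R328.5@237 T228.4 B248.4@316', 'z39: L306.1@239 R327.6@235 T227.1 B247.1@315']
8 0.57 ['z0: L315.9@247 R334.4@244 T236.3 B255.3@324', 'z34: L307.1@241 R327.7@237 T228.4 B249.5@316', 'z39: L305.9@240 R326.5@236 T227.3 B248.5@314']
```

```bash
python3 -m crank '[[-1,0,-0.4,0,0],[-2,0,-0.9,0,0],[-3,0,-1.3,0,0],[-3,0,-1.3,0,0]]' | egrep 'eef|ft'
cat > v.py <<'E'
from h import *
S=env.read_camera("scene")
g=cv2.cvtColor(S["img"],cv2.COLOR_BGR2GRAY)
print("cols",list(range(306,337,1)))
for r in range(238,259,1): print(r,*g[r,306:337])
s=env.state();print(s["ft_force"],s["moment"],s["t"],s["eef_pos"])
E
python3 v.py
```

```text
eef_pos: [502.6, -3.0, 107.4]
ft_force: [-10.1, 0.7, 12.7]
cols [306, 307, 308, 309, 310, 311, 312, 313, 314, 315, 316, 317, 318, 319, 320, 321, 322, 323, 324, 325, 326, 327, 328, 329, 330, 331, 332, 333, 334, 335, 336]
238 24 20 16 17 17 18 17 16 16 11 34 119 49 14 22 19 15 31 18 18 15 17 16 10 29 99 130 137 134 127 127
239 24 19 17 16 17 18 18 17 15 11 33 116 52 48 27 18 18 15 13 20 13 12 24 44 78 101 110 131 130 127 126
240 22 18 17 17 16 17 16 17 16 11 56 116 43 112 65 21 16 13 9 6 0 33 47 53 79 90 89 96 124 128 128
241 23 18 18 18 18 18 18 18 14 4 63 139 77 71 43 14 7 0 0 117 134 83 57 51 57 86 89 91 125 130 127
242 25 18 16 17 17 17 16 18 15 3 83 143 134 66 9 0 0 101 252 254 182 89 54 53 48 78 91 91 84 121 126
243 24 20 15 18 17 16 17 16 13 0 126 145 138 149 190 133 101 249 255 229 144 73 52 55 48 74 94 90 116 93 113
244 21 16 16 17 16 17 17 15 10 0 138 141 126 248 255 252 249 255 255 184 95 56 54 57 50 75 93 88 114 255 176
245 21 17 18 17 19 14 13 8 0 37 133 137 204 254 253 253 255 255 217 131 67 52 57 56 50 76 93 87 104 255 255
246 19 17 16 17 16 10 0 0 59 104 124 174 250 253
[... 872 characters left out ...]
255 255 255 255 220 88 72 79 84 86 87 91 92 89 78 54 131 125 226 255 255 252 253
255 128 129 131 133 98 82 120 195 242 255 255 255 255 237 159 82 72 75 76 73 60 146 117 120 135 232 255 255 254 253 254
256 129 130 131 134 103 84 82 106 178 230 255 255 255 255 208 167 191 133 183 196 175 163 130 198 255 255 255 254 254 254 255
257 131 129 131 133 105 89 77 59 131 165 209 253 255 255 255 249 212 152 165 193 187 203 253 255 255 255 254 254 255 255 253
258 132 130 131 136 104 88 86 48 86 157 158 197 248 255 255 255 255 255 255 255 255 255 255 255 254 253 253 254 255 255 213
[-10.46179841   1.50669606  11.81767701] [0.28959138 1.6586057  0.0037721 ] 15.5333 [502.60691823  -2.98674356 107.46823055]
```

```bash
python3 -m crank '[[-1,0,-0.5,0,0],[-2,0,-0.9,0,0],[-3,0,-1.4,0,0],[-4,0,-1.8,0,0],[-4,0,-1.8,0,0],[-4,0,-1.8,0,0]]' | egrep 'eef|ft'; python3 v.py
```

```text
eef_pos: [504.1, -3.2, 108.4]
ft_force: [-16.6, 3.8, 10.4]
cols [306, 307, 308, 309, 310, 311, 312, 313, 314, 315, 316, 317, 318, 319, 320, 321, 322, 323, 324, 325, 326, 327, 328, 329, 330, 331, 332, 333, 334, 335, 336]
238 15 25 17 17 16 16 18 18 18 16 4 63 154 65 64 34 15 18 18 15 17 14 10 33 77 117 138 136 131 128 128
239 17 25 17 15 17 17 17 17 17 14 3 92 155 56 89 75 29 14 14 7 5 31 39 50 87 116 123 132 130 127 126
240 18 25 17 16 17 18 16 16 16 13 0 100 151 99 52 36 14 3 0 0 155 124 61 49 72 90 93 88 121 127 128
241 18 24 18 19 17 17 17 17 17 11 20 127 149 137 85 53 0 0 95 253 236 146 65 47 52 82 87 83 124 128 127
242 17 22 17 17 17 17 16 16 17 10 26 137 143 134 179 251 208 247 255 255 208 106 57 50 48 76 89 86 123 127 125
243 17 20 17 18 17 16 16 19 15 9 25 134 133 147 249 255 252 255 255 247 152 68 50 52 50 72 92 86 131 97 112
244 15 21 16 17 16 17 14 14 7 0 43 129 158 242 253 251 250 253 255 202 103 53 52 56 51 71 91 85 112 255 176
245 16 20 18 16 17 13 7 0 0 31 110 133 213 254 251 249 252 255 227 146 73 50 56 57 51 74 90 85 102 255 255
246 15 18 18 15 12 1 0 100 211 160 157
[... 891 characters left out ...]
5 255 255 255 213 91 77 83 87 87 89 92 93 90 78 57 132 125 226 255 255 252 253
255 128 130 131 132 98 83 120 195 242 255 255 255 255 240 125 74 78 80 79 77 63 149 107 117 135 232 255 255 254 253 254
256 129 129 132 134 102 84 82 106 177 230 255 255 255 255 201 98 181 140 128 186 176 164 125 197 255 255 255 254 253 254 255
257 131 129 131 134 104 87 77 61 132 164 209 253 255 255 255 245 210 156 142 191 188 203 254 255 255 255 254 253 255 255 253
258 131 130 130 136 105 89 85 50 86 158 159 196 248 255 255 255 255 255 255 255 255 255 255 255 254 253 253 254 255 255 213
[-17.83956522   2.70994833   9.79413133] [ 0.5796405   3.21715914 -0.00608828] 16.0833 [504.15606694  -3.23094824 108.43981372]
```

```bash
python3 - <<'E'
from h import *
S={k:v for k,v in np.load("r_scene.npz").items()};D={k:v for k,v in np.load("r_side.npz").items()}
ax=lambda th:np.array([-.986*np.sin(th),.167*np.sin(th),np.cos(th)]);yv=np.array([.167,.986,0]);t=np.linspace(0,2*np.pi,181)
def ext(c,M,b,z,r):
    x=np.cross(yv,b);q=np.array([proj(c,M+b*z+r*(np.cos(k)*x+np.sin(k)*yv)) for k in t]);return q
q0=ext(S,np.array([531.4,-9.4,153.5]),ax(0),0,18.5);q1=ext(S,np.array([531.4,-9.4,153.5]),ax(0),34,20);print("hov pred",q1[:,1].max()-q0[:,1].max(),q0[:,1].max(),q1[:,1].max())
H=cv2.cvtColor(np.load("hov_scene.npz")["img"],cv2.COLOR_BGR2GRAY);print("hov col317",[(r,int(H[r,317])) for r in range(206,240)])
piv=np.array([564.9,-12.5,53.]);seat=piv+ax(.435)*64
for th in (.3,.435,.57):
    b=ax(th);M=seat-25*b
    for n,c in(("S",S),("D",D)):
        a0=ext(c,M,b,0,18.5);a1=ext(c,M,b,34,20)
        print(n,th,"rimB",a0[a0[:,1].argmax()].round(1),"rimR",a0[a0[:,0].argmax()].round(1),"colB",a1[a1[:,1].argmax()].round(1),"colR",a1[a1[:,0].argmax()].round(1),"colL",a1[a1[:,0].argmin()].round(1))
E
python3 - <<'E'
from h import *
c=env.read_camera("side");g=cv2.cvtColor(c["img"],cv2.COLOR_BGR2GRAY)
print("cols",list(range(284,320)))
for r in range(222,250): print(r,*g[r,284:320])
print(env.state()["ft_force"])
E
```

```text
hov pred -14.853660862220039 232.357201780419 217.50354091819895
hov col317 [(206, 8), (207, 3), (208, 1), (209, 0), (210, 108), (211, 145), (212, 144), (213, 139), (214, 159), (215, 227), (216, 239), (217, 232), (218, 207), (219, 144), (220, 81), (221, 68), (222, 78), (223, 80), (224, 78), (225, 76), (226, 77), (227, 76), (228, 74), (229, 88), (230, 106), (231, 108), (232, 107), (233, 97), (234, 87), (235, 114), (236, 122), (237, 112), (238, 180), (239, 245)]
S 0.3 rimB [321.1 257. ] rimR [332.5 247.2] colB [316.5 247.3] colR [329.3 236.4] colL [307.2 239.6]
D 0.3 rimB [302.6 243.4] rimR [312.7 235.6] colB [297.4 233.2] colR [308.9 224.7] colL [291.6 228.8]
S 0.435 rimB [322.4 256.2] rimR [333.6 245.7] colB [316.  248.4] colR [328.5 236.7] colL [307.1 240.3]
D 0.435 rimB [303.4 243.1] rimR [313.7 234.2] colB [296.6 233.9] colR [308.  224.2] colL [291.6 229.7]
S 0.57 rimB [323.7 255.3] rimR [334.4 244.2] colB [315.6 249.5] colR [327.7 237.1] colL [307.1 240.9]
D 0.57 rimB [304.6 242.8] rimR [314.5 233. ] colB [295.8 234.7] colR [306.9 223.9] colL [291.7 230.7]
cols [284, 285, 286, 28
[... 3116 characters left out ...]
6 200 176 155 139
245 94 96 94 93 94 94 94 94 95 95 96 97 97 96 97 96 104 138 190 220 226 225 223 224 226 229 232 231 229 219 201 176 156 141 133 131
246 95 95 96 94 95 96 93 94 94 96 97 96 97 98 98 98 97 108 162 213 229 231 230 231 231 230 229 223 210 186 158 138 133 130 128 125
247 94 94 96 95 95 97 94 95 95 96 96 94 96 96 98 96 94 94 134 196 226 231 232 231 228 222 210 190 167 144 130 123 119 116 110 106
248 97 96 96 95 95 95 95 94 96 95 95 95 97 96 95 95 94 84 107 176 221 231 229 224 212 191 168 147 132 124 114 106 95 88 86 80
249 98 96 96 97 98 97 95 93 93 94 92 93 91 91 91 92 89 78 90 157 210 222 213 196 172 150 136 124 117 108 96 88 79 75 67 63
[-17.72921576   3.28784668   9.98424634]
```

Run:
```python
from h import *
S={k:v for k,v in np.load("r_scene.npz").items()};xv=np.array([-.986,.167,0]);yv=np.array([.167,.986,0])
H={k:v for k,v in np.load("hov_scene.npz").items()}
for nm,P in (("r",np.array([501.9,-2.9,106.8])),("hov",np.array([529.7,-7.9,183.]))):
  for dz in (-19,0,13):
    print(nm,dz,[proj(S,P+xv*x-yv*12+[0,0,dz]).round(1) for x in (-10,0,10)],[proj(S,P+xv*x-yv*18+[0,0,dz]).round(1) for x in (-10,10)])
# world ray solutions of observed tip edge corners at assumed y plane (bracket y offset -17 from axis plane)
g=cv2.cvtColor(H["img"],cv2.COLOR_BGR2GRAY)
print("hov cols",list(range(300,336,2)))
for r in range(196,222,2): print(r,*g[r,300:336:2])
for nm,px in (("r L",(305,251)),("r R",(324,241.5))):
    o,d=ray(S,px);c0=np.array([530,-7,0])-yv*14;k=((c0-o)@yv)/(d@yv);print(nm,(o+k*d).round(1))
s=env.state();print(s["joints"].round(3),s["eef_pos"],s["tcp_rot"])
```

```text
r -19 [array([313.2, 261. ]), array([308.9, 263.7]), array([304.6, 266.5])] [array([315.5, 262.8]), array([306.9, 268.3])]
r 0 [array([313. , 253.3]), array([308.6, 256.1]), array([304.2, 258.8])] [array([315.2, 255.1]), array([306.5, 260.7])]
r 13 [array([312.8, 248. ]), array([308.4, 250.7]), array([304. , 253.5])] [array([315.1, 249.8]), array([306.3, 255.3])]
hov -19 [array([324.9, 221.4]), array([320.5, 224. ]), array([316. , 226.7])] [array([327.3, 223.1]), array([318.4, 228.5])]
hov 0 [array([324.8, 212.7]), array([320.3, 215.4]), array([315.8, 218. ])] [array([327.3, 214.5]), array([318.2, 219.8])]
hov 13 [array([324.8, 206.7]), array([320.2, 209.3]), array([315.7, 211.9])] [array([327.2, 208.4]), array([318.1, 213.7])]
hov cols [300, 302, 304, 306, 308, 310, 312, 314, 316, 318, 320, 322, 324, 326, 328, 330, 332, 334]
196 123 132 23 10 211 204 211 251 52 22 17 18 16 16 0 150 145 148
198 123 129 39 0 212 205 206 215 61 21 17 17 16 17 0 150 143 143
200 119 124 44 0 212 205 206 217 58 21 16 18 17 13 114 146 143 143
202 232 202 111 90 207 205 205 215 60 20 16 17 16 12 143 143 144 144
204 227 239 237 226 198 204 206 215 60 19 15 16 12 0 146 134 143 143
206 199 175 224 237 197 205 206 214 60 18 14 3 109 216 226 239 174 136
208 186 191 197 238 197 204 204 211 77 4 40 127 137 200 174 141 220 240
210 176 182 180 236 232 213 202 208 131 125 140 128 155 240 218 115 114 150
212 160 172 167 238 234 229 196 209 191 134 117 226 240 241 152 121 123 121
214 125 129 148 212 238 234 237 199 162 216 240 237 240 194 120 126 125 124
216 127 127 124 139 219 237 241 236 240 238 242 234 181 123 127 127 127 125
218 125 125 125 120 95 139 212 211 215 201 181 121 63 123 132 128 128 127
220 125 124 122 130 153 79 75 73 88 74 60 60 48 127 130 129 127 128
r L [491.2 -14.6 125.7]
r R [534.  -21.9 120.3]
[-0.138  0.441  1.94   0.     0.771 -1.542] [504.13716312  -3.23273476 108.41252787] [-3.14141694 -0.00954694  2.97473491]
```

The perpendicular offset shows my error: I pushed with the wrong lateral sign, since inward along the leaning axis is −x_tool. The pads have slid across the flats. I'll back off until the nipple is unloaded, then regrip centred on the axis.

```bash
for i in 1 2 3; do python3 -m crank '[[0,0,-1.5,0,0],[0,0,-3,0,0],[0,0,-3,0,0]]' | egrep 'eef|ft'; done
```

```text
eef_pos: [504.7, -3.3, 111.4]
ft_force: [-13.8, 2.1, 3.1]
eef_pos: [505.0, -3.4, 114.4]
ft_force: [-12.4, 3.2, 2.9]
eef_pos: [505.4, -3.4, 117.4]
ft_force: [-8.9, 1.8, 1.2]
```

```bash
python3 -m crank '[[0,0,-1,0,0],[0,0,-2,0,0],[0,0,-2,0,0]]' | egrep 'eef|ft'; python3 -m crank '[[1,0,-1,0,0],[2,0,-1.5,0,0],[2,0,-1.5,0,0]]' | egrep 'eef|ft'
```

```text
eef_pos: [506.5, -3.7, 119.2]
ft_force: [-6.2, 1.3, -3.8]
eef_pos: [506.0, -3.6, 120.9]
ft_force: [-3.2, 0.6, -8.8]
```

```bash
python3 -m crank '[[0,0,1,0,0],[0,0,1,0,0]]' | egrep 'eef|ft';  python3 -m crank '[[0,0,1,0,45],[0,0,1,0,45],[0,0,1,0,45],[0,0,1,0,45],[0,0,1,0,45],[0,0,1,0,45]]'; python3 v.py
python3 - <<'E'
from h import *
c=env.read_camera("side");g=cv2.cvtColor(c["img"],cv2.COLOR_BGR2GRAY)
print("cols",list(range(280,320,2)))
for r in range(210,246): print(r,*g[r,280:320:2])
E
```

```text
eef_pos: [506.6, -3.7, 120.1]
ft_force: [-2.5, 0.3, -12.0]
t: 18.05
eef_pos: [506.9, -3.7, 119.6]
tcp_rot: [3.141, 0.001, 2.974]
ft_force: [-0.5, -0.4, -0.1]
opening: 0.473
grip_force: 0.0
cols [306, 307, 308, 309, 310, 311, 312, 313, 314, 315, 316, 317, 318, 319, 320, 321, 322, 323, 324, 325, 326, 327, 328, 329, 330, 331, 332, 333, 334, 335, 336]
238 175 178 181 182 68 12 22 19 16 17 18 16 18 18 16 9 58 72 73 74 74 71 84 103 108 106 64 123 132 127 126
239 160 165 171 186 71 12 22 17 17 18 18 17 17 17 13 3 130 93 72 73 72 72 74 95 108 113 85 111 128 127 126
240 140 146 150 164 62 14 23 19 17 18 16 15 16 18 14 0 148 95 69 69 71 71 67 93 106 107 91 78 121 127 127
241 135 139 141 153 59 14 21 17 16 16 17 18 16 12 8 0 139 91 63 68 70 71 67 86 102 103 91 80 120 127 127
242 137 140 142 154 58 15 19 17 16 17 17 16 8 0 0 45 136 90 62 66 69 69 66 81 101 105 95 102 120 122 122
243 138 140 142 155 59 15 21 18 17 15 12 7 0 100 247 186 145 85 58 65 67 67 62 79 100 103 90 100 205 118 107
244 140 141 142 155 59 15 23 20 16 8 0 0 86 245 255 203 121 69 58 63 65 64 60 82 99 98 75 217 255 255 170
245 1
[... 3811 characters left out ...]
1 140 95 44 54 65 110 198 188 211 132
237 93 94 94 93 93 94 96 95 98 127 208 156 56 56 70 141 198 180 218 161
238 94 92 94 94 95 95 95 93 97 130 219 193 92 63 98 171 197 172 224 186
239 94 93 92 93 93 95 95 95 98 117 210 210 141 96 141 189 190 182 229 206
240 93 93 93 94 95 96 96 95 94 103 192 218 187 155 186 201 169 198 231 218
241 92 93 93 94 94 94 95 92 95 94 174 218 207 195 202 191 166 216 231 224
242 92 93 92 92 94 97 96 94 95 97 162 219 202 199 192 171 193 228 231 218
243 93 93 94 92 95 93 95 94 96 97 137 219 192 181 171 189 224 230 222 194
244 92 93 93 93 93 96 94 96 96 98 119 214 206 187 196 224 230 225 199 155
245 94 93 92 93 94 93 95 97 95 97 104 189 226 222 226 232 228 200 156 133
```

Run:
```python
from h import *
S={k:v for k,v in np.load("r_scene.npz").items()};D={k:v for k,v in np.load("r_side.npz").items()}
ax=lambda th:np.array([-.986*np.sin(th),.167*np.sin(th),np.cos(th)]);yv=np.array([.167,.986,0]);t=np.linspace(0,2*np.pi,181)
def ext(c,M,b,z,r):
    x=np.cross(yv,b);return np.array([proj(c,M+b*z+r*(np.cos(k)*x+np.sin(k)*yv)) for k in t])
piv=np.array([564.9,-12.5,53.]);ball=piv+ax(.44)*65
for th in (.44,.7,.8,.9,1.0):
    b=ax(th);M=ball-18*b
    for n,c in(("S",S),("D",D)):
        a0=ext(c,M,b,0,18.5);a1=ext(c,M,b,34,20)
        print(n,th,"rimB",a0[a0[:,1].argmax()].round(1),"rimR",a0[a0[:,0].argmax()].round(1),"colB",a1[a1[:,1].argmax()].round(1),"colL",a1[a1[:,0].argmin()].round(1),"grip61",proj(c,M+61*b).round(1),(M+61*b).round(0))
```

```text
S 0.44 rimB [320.9 254.4] rimR [332.1 243.7] colB [313.9 246.5] colL [305.4 238.3] grip61 [310.8 228.9] [520.  -5. 151.]
D 0.44 rimB [301.8 240.9] rimR [312.1 232. ] colB [294.6 231.7] colL [289.8 227.7] grip61 [292.6 216.6] [520.  -5. 151.]
S 0.7 rimB [322.7 253.1] rimR [333.  241.7] colB [313.2 249.3] colL [304.8 239.8] grip61 [306.7 234. ] [510.  -3. 145.]
D 0.7 rimB [303.4 240.6] rimR [312.7 230.1] colB [293.2 233.7] colL [289.6 229.6] grip61 [288.5 219.5] [510.  -3. 145.]
S 0.8 rimB [323.7 252.4] rimR [333.3 241.1] colB [313.2 250.2] colL [304.7 240.4] grip61 [305.3 236.1] [507.  -3. 142.]
D 0.8 rimB [304.2 240.3] rimR [312.8 229.4] colB [293.  234.4] colL [289.7 230.2] grip61 [287.1 220.8] [507.  -3. 142.]
S 0.9 rimB [324.7 251.7] rimR [333.4 240.8] colB [313.3 251.1] colL [304.7 240.5] grip61 [304.1 238.3] [504.  -2. 139.]
D 0.9 rimB [305. 240.] rimR [312.7 228.8] colB [292.9 235.2] colL [289.9 230.8] grip61 [285.9 222.2] [504.  -2. 139.]
S 1.0 rimB [325.6 250.9] rimR [333.5 240.7] colB [313.5 251.9] colL [304.7 240.5] grip61 [303.1 240.4] [502.  -2. 135.]
D 1.0 rimB [305.9 239.6] rimR [312.6 228.4] colB [292.9 236. ] colL [290.2 231.3] grip61 [284.8 223.7] [502.  -2. 135.]
```

The released coupler is still snapped on the nipple but has drooped to a tilt of about 0.88 rad. Its grip is near the fingers, at about (504,-2,140). I'll regrip it centred, then swing it back up about the ball.

```bash
python3 -m crank '[[2,0,4,0,45],[4.5,0,9,0,45],[4.5,0,9,0,45],[4.5,0,9,0,45]]'|egrep 'eef|ft'; python3 -m crank '[[0,0,0,0,0],[0,0,0,0,0],[0,0,0,0,0],[0,0,0,0,0],[0,0,0,0,0],[0,0,0,0,0],[0,0,0,0,0],[0,0,0,0,0],[0,0,0,0,0]]'
```

```text
eef_pos: [501.9, -2.9, 109.9]
ft_force: [0.5, -0.3, 0.1]
t: 19.23
eef_pos: [502.3, -3.0, 110.4]
tcp_rot: [3.142, 0.0, 2.974]
ft_force: [0.7, -1.7, 1.8]
opening: 0.251
grip_force: 29.9
```

```bash
python3 -m crank '[[-1.7,0,-1.9,0,0],[-3.4,0,-3.7,0,0],[-5.3,0,-5.4,0,0],[-7.2,0,-7,0,0],[-7.2,0,-7,0,0]]'|egrep 'eef|ft'; python3 -m crank '[[-2.1,0,-1.5,0,0],[-4.2,0,-2.9,0,0],[-6.4,0,-4.1,0,0],[-8.6,0,-5.3,0,0],[-8.6,0,-5.3,0,0]]'|egrep 'eef|ft'
cat > v2.py <<'E'
from h import *
S=env.read_camera("scene")
g=cv2.cvtColor(S["img"],cv2.COLOR_BGR2GRAY)
print("cols",list(range(304,338)))
for r in range(230,259): print(r,*g[r,304:338])
c=env.read_camera("side");g=cv2.cvtColor(c["img"],cv2.COLOR_BGR2GRAY)
print("Dcols",list(range(286,320)))
for r in range(226,246): print(r,*g[r,286:320])
s=env.state();print(s["ft_force"],s["moment"],s["t"],s["eef_pos"])
E
python3 v2.py
```

```text
eef_pos: [509.0, -4.0, 117.3]
ft_force: [-4.1, 1.1, -5.1]
eef_pos: [518.3, -5.6, 122.8]
ft_force: [-3.8, 0.0, -5.3]
cols [304, 305, 306, 307, 308, 309, 310, 311, 312, 313, 314, 315, 316, 317, 318, 319, 320, 321, 322, 323, 324, 325, 326, 327, 328, 329, 330, 331, 332, 333, 334, 335, 336, 337]
230 132 80 29 198 255 254 255 108 7 21 17 16 16 16 16 17 16 8 0 177 148 135 125 90 26 0 16 74 118 140 139 137 133 132
231 120 60 17 254 255 248 209 69 9 22 18 16 17 16 18 17 16 5 36 255 209 135 135 133 120 86 111 129 139 137 133 133 133 133
232 74 34 111 255 253 222 160 51 13 22 17 17 17 17 17 16 15 4 47 255 244 147 112 136 142 130 136 138 134 133 133 132 134 132
233 30 116 245 255 241 171 147 55 13 22 17 17 18 17 18 17 14 0 40 255 255 160 81 109 111 162 144 134 131 132 132 133 132 133
234 117 248 255 251 192 142 150 58 13 20 17 16 17 18 15 14 7 0 98 255 255 182 63 64 86 120 111 115 133 133 132 130 132 131
235 251 254 251 216 148 137 155 59 13 21 17 17 15 15 13 7 0 28 243 255 255 183 70 49 61 81 90 95 106 129 132 131 131 128
236 252 249 231 158 129 137 153 70 21 18 17 17 16 11 3 46 103 167 255 253
[... 4977 characters left out ...]
 218 212 209 205 201 200 204 200 191 177 166 187 216 229 231 230 224 200
242 94 94 95 93 94 95 97 94 96 96 97 95 97 111 161 208 220 211 202 199 198 196 190 181 172 173 193 215 228 231 230 228 219 194
243 92 94 93 94 94 95 94 95 95 97 95 96 96 104 139 191 220 213 191 182 180 176 173 174 189 210 223 228 230 229 223 215 195 166
244 93 95 94 95 94 93 94 95 96 96 97 96 98 98 121 173 214 219 205 194 188 190 198 210 225 230 231 229 224 216 199 175 154 139
245 95 94 93 94 94 95 94 96 95 96 94 96 96 98 106 138 191 220 226 224 223 224 226 227 231 232 229 220 200 177 154 142 133 132
[-3.35110125  0.88443457 -6.1310114 ] [0.30926464 0.73218384 0.00681338] 20.1667 [518.18699097  -5.60942629 122.77067624]
```

```bash
sed -i 's/range(230,259)/range(234,258)/; s/range(226,246)/range(226,242)/' v2.py; python3 -m crank '[[-2,0,-0.5,0,0],[-4,0,-1.1,0,0],[-6,0,-1.8,0,0],[-6,0,-1.8,0,0]]'|egrep 'eef|ft'; python3 v2.py
```

```text
eef_pos: [523.5, -6.5, 124.5]
ft_force: [-6.0, 1.8, -4.7]
cols [304, 305, 306, 307, 308, 309, 310, 311, 312, 313, 314, 315, 316, 317, 318, 319, 320, 321, 322, 323, 324, 325, 326, 327, 328, 329, 330, 331, 332, 333, 334, 335, 336, 337]
234 253 253 249 244 193 137 131 139 151 99 34 20 18 15 15 12 4 44 106 248 255 255 180 77 103 108 131 135 133 131 132 131 131 132
235 236 251 251 219 151 134 135 139 148 96 32 14 15 12 8 0 40 109 183 255 253 255 179 61 69 85 106 119 133 132 131 130 131 128
236 150 217 214 157 134 137 138 140 145 93 30 9 7 0 46 113 121 154 249 252 251 255 178 62 47 67 88 98 103 129 131 129 127 127
237 109 159 163 129 130 138 139 141 147 89 24 0 46 114 129 141 131 243 254 250 252 250 162 61 45 48 79 89 75 125 131 128 127 127
238 117 148 248 176 125 129 137 140 146 109 40 39 116 145 143 134 202 253 250 249 255 235 146 64 49 47 69 90 86 99 126 127 125 125
239 121 123 255 253 197 129 125 135 143 137 123 124 139 137 125 174 248 251 248 250 255 196 103 58 52 52 60 89 93 79 121 128 126 124
240 123 107 255 255 250 225 164 129 132 141 144 143 137 128 142 243 252 248 248 253 242 148
[... 3802 characters left out ...]
9 151 95 68 66 69 70 75 88 116 148 179 195 193 178 197 219 207 160 116
238 93 94 95 97 95 93 95 95 97 97 96 104 130 184 211 193 143 96 83 84 90 102 131 165 184 195 197 182 173 203 224 218 186 137
239 94 94 94 95 94 94 94 95 95 95 96 99 117 165 209 213 187 152 136 130 138 149 171 190 193 196 187 170 182 216 228 226 208 164
240 91 95 94 95 94 94 95 95 95 96 97 96 104 140 190 216 213 199 193 187 183 184 194 204 202 190 170 165 199 224 230 229 220 185
241 94 93 93 93 95 93 96 96 94 97 94 97 97 118 175 214 218 210 208 206 201 200 202 201 192 176 167 187 217 230 231 230 224 201
[-5.21332402  1.69283324 -4.10769225] [ 0.28184153  1.18464075 -0.03069979] 20.6 [523.46898564  -6.53228942 124.4662364 ]
```

```bash
python3 -m crank '[[-2,0,-0.4,0,0],[-4,0,-0.8,0,0],[-5,0,-1,0,0],[-5,0,-1,0,0]]'|egrep 'eef|ft'; python3 v2.py
```

```text
eef_pos: [528.3, -7.3, 125.6]
ft_force: [-6.0, 0.8, -3.0]
cols [304, 305, 306, 307, 308, 309, 310, 311, 312, 313, 314, 315, 316, 317, 318, 319, 320, 321, 322, 323, 324, 325, 326, 327, 328, 329, 330, 331, 332, 333, 334, 335, 336, 337]
234 130 130 177 213 178 138 137 139 139 136 143 123 43 8 10 6 48 113 119 149 254 255 255 163 127 133 134 131 132 129 130 130 129 131
235 134 118 117 138 132 136 139 141 139 137 142 118 38 0 0 43 119 141 158 244 253 253 246 146 92 107 134 136 134 131 130 130 131 127
236 123 117 143 121 123 135 140 140 140 139 141 138 53 41 113 127 139 129 204 253 251 254 224 114 52 80 106 115 132 132 130 128 127 126
237 123 113 249 204 126 118 134 137 139 141 140 142 121 122 143 142 134 202 248 250 250 255 218 97 43 52 82 92 96 126 129 127 126 126
238 122 110 255 255 226 161 123 131 138 139 139 141 141 139 134 127 169 248 252 248 252 254 190 74 43 40 74 84 90 128 131 126 125 126
239 123 110 222 253 251 250 174 119 130 136 139 140 140 134 124 173 244 252 248 249 255 215 135 60 47 47 62 84 89 96 122 126 123 124
240 124 114 189 252 250 253 249 198 128 126 136 138 138 130 143
[... 3817 characters left out ...]
4 137 99 69 63 65 67 69 73 86 99 126 166 191 193 179 195 218 205 161 114
238 96 95 94 95 93 96 93 96 94 98 97 102 127 170 180 143 98 79 73 77 81 97 125 147 165 188 198 183 174 203 223 218 186 137
239 95 95 94 94 94 93 94 94 95 94 96 98 116 163 197 189 154 127 114 114 127 141 169 186 191 196 189 170 180 215 228 227 207 163
240 93 94 96 95 94 95 95 94 95 96 96 96 103 138 188 213 205 188 174 176 180 181 194 202 201 192 171 166 198 226 231 230 219 186
241 94 94 94 94 93 94 94 94 94 95 95 96 97 119 175 215 218 208 202 203 200 201 204 201 192 176 166 187 217 230 231 230 224 200
[-7.16872432  1.12656779 -2.5611108 ] [0.40168181 1.37607317 0.00856345] 21.0333 [528.29299896  -7.32602569 125.5775847 ]
```

Tilt is now about 0.47 in both views, against a lean of about 0.44. Now I'll push inward with the correct sign, −x_tool and +z.

```bash
for i in 1 2 3; do python3 -m crank '[[-0.4,0,0.9,0,0],[-0.85,0,1.8,0,0],[-0.85,0,1.8,0,0]]' | egrep 'eef|ft'; done
```

```text
eef_pos: [529.0, -7.4, 124.0]
ft_force: [-8.8, 1.3, 2.2]
eef_pos: [529.8, -7.6, 122.3]
ft_force: [-8.8, 0.8, 4.2]
eef_pos: [530.5, -7.7, 120.6]
ft_force: [-9.3, 2.4, 5.4]
```

```bash
for i in 1 2; do python3 -m crank '[[-0.4,0,0.8,0,0],[-0.65,0,1.4,0,0],[-0.65,0,1.4,0,0]]' | egrep 'eef|ft'; done; python3 v2.py
```

```text
eef_pos: [531.3, -7.8, 119.4]
ft_force: [-10.3, 2.5, 7.6]
eef_pos: [531.9, -7.9, 118.1]
ft_force: [-10.5, 2.6, 8.2]
cols [304, 305, 306, 307, 308, 309, 310, 311, 312, 313, 314, 315, 316, 317, 318, 319, 320, 321, 322, 323, 324, 325, 326, 327, 328, 329, 330, 331, 332, 333, 334, 335, 336, 337]
234 147 188 250 253 253 251 248 226 157 127 136 144 153 74 21 19 16 15 17 14 3 0 96 252 162 123 131 131 132 130 130 130 130 130
235 121 122 174 234 249 251 237 171 131 135 136 140 152 92 28 16 15 14 7 0 36 165 251 255 198 130 130 133 133 130 130 130 130 129
236 124 120 116 152 221 231 179 137 138 138 137 137 148 99 30 11 13 6 49 77 109 221 255 255 204 122 129 133 131 130 129 131 128 126
237 125 125 121 113 147 155 137 136 139 141 138 138 146 95 25 4 0 43 119 126 180 250 253 255 184 97 110 133 134 132 129 128 126 127
238 126 126 122 145 148 123 128 138 140 141 140 139 144 87 14 43 114 127 136 151 246 253 250 255 182 72 80 104 113 130 131 125 125 125
239 125 125 120 154 248 179 122 129 138 140 140 140 142 128 86 117 146 138 154 243 253 249 251 255 171 55 48 78 90 112 127 126 124 124
240 126 124 118 
[... 3856 characters left out ...]
5 96 97 97 101 127 174 180 130 70 45 43 44 47 49 56 61 68 71 70 82 125 188 218 205 161 116
238 94 94 95 93 95 94 97 95 95 96 96 103 129 178 193 152 85 52 50 50 54 58 62 69 72 72 84 106 147 201 223 219 186 137
239 95 95 93 96 94 94 95 94 95 95 98 100 116 159 190 169 110 68 62 63 63 66 68 72 81 96 114 133 176 216 228 226 207 163
240 93 94 94 95 96 92 97 94 95 95 96 96 104 137 179 189 151 96 76 73 70 74 79 88 114 132 135 154 197 226 231 230 220 186
241 95 94 94 94 94 96 94 93 95 94 97 97 97 118 173 206 187 141 115 103 98 102 117 132 150 156 159 187 218 230 232 231 225 200
[-11.18195027   1.63968068   8.25137332] [0.41366937 2.20839921 0.03573964] 22.3833 [531.91028297  -7.89559494 118.18312582]
```

Both views agree. Tilt is about 0.48 against a lean of about 0.44, the axial force is about 15 N, and the nipple is pressed in about 7 mm. I'll let it settle, then hand in.

```bash
python3 -m crank '[[0,0,0.3,0,0],[0,0,0.3,0,0],[0,0,0.3,0,0],[0,0,0.3,0,0],[0,0,0.3,0,0]]'
python3 - <<'E'
from cell import env
print(env.job_done()); s=env.state(); print(s["ft_force"],s["grip_force"],s["t"])
E
```

```text
t: 22.8
eef_pos: [532.0, -7.9, 118.0]
tcp_rot: [3.142, -0.0, 2.975]
ft_force: [-9.9, 2.0, 8.6]
opening: 0.253
grip_force: 30.0
the job is handed in; nothing more can be done
None
the job is handed in; nothing more can be done
```

I handed the job in at 22.8 s, with no verdict returned: the coupler is snapped on and still gripped at 30 N, the nipple is pressed in about 7 of 8 mm at about 15 N, and the tilt is roughly 0.04 rad off the nipple's axis, judged from force and camera images; I had to regrip once after pushing in the wrong direction.

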